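Build a drying stack of carving blanks

TASK

Build the drying stack on the little rack: lay the longer blank on it, centred and running across both bearers; then the two sticks crosswise on that blank, one straight above each bearer; then the shorter blank centred on the two sticks, in line with the blank below; and last stand the iron weight upright on the middle of it. Leave the cup where it stands.

Things in the scene. Friction and masses are not known exactly. Their poses are not given: they have to be found in the camera images.
- rack: Drying rack, fixed to the bench: a pale plywood base 130 x 90 x 8 mm carrying two dark wooden bearers, each 20 mm wide, 90 mm long, whose tops are 22 mm above the bench. Origin: centre of its underside, on the bench. The bearers run along the rack's y and their centre lines lie at x = +50 and x = -50 mm; z is up. The blanks are to run along its x.
- long_blank_center (a point): The longer blank: pale wooden block 170 long x 56 wide x 26 mm thick, with whitish waxed ends and a pencil line along its top, about 150 g, lying loose and flat on the bench. The point is its centre, 13 mm above its underside; x runs along its length, y across, z up.
- short_blank_center (a point): The shorter blank: the same kind of pale block, 125 long x 56 wide x 26 mm thick, about 110 g, lying loose and flat. The point is its centre, 13 mm above its underside; x runs along its length, y across, z up.
- stick1_center (a point): Plain pale square stick (a spacer), 90 long x 18 x 18 mm, about 20 g, lying loose on the bench at the start. The point is its centre, 9 mm above its underside; x runs along its length, z is up. The two sticks are alike and interchangeable.
- stick2_center (a point): Plain pale square stick (a spacer), 90 long x 18 x 18 mm, about 20 g, lying loose on the bench at the start. The point is its centre, 9 mm above its underside; x runs along its length, z is up. The two sticks are alike and interchangeable.
- weight_center (a point): Dark iron weight, about 0.7 kg (+-20 %), standing upright: a round foot 64 mm in diameter and 24 mm high, a neck 22 mm in diameter up to 31 mm, then an upright round knob 28 mm in diameter from 33 to 58 mm above the underside, by which to lift it. The point is on its axis, 29 mm above the underside; z is up along the axis.
- cup_center (a point): Bystander: open turned dark-wood cup, rim diameter 70 mm, 75 mm high, standing among the task's things; not to be moved. The point is its centre, half-way up.
Not all that is in view belongs to the job. Leave any orange, pink or yellow look-alike of the part that bears short_blank_center alone.

How it is judged (in metres and radians):
On the way, in this order (a step that is already met when the one before it is completed fails the run):
1. the longer blank lies on the rack (x of long_blank_center in the frame of rack between -0.015 and 0.015 m and y of long_blank_center in the frame of rack between -0.012 and 0.012 m and z of long_blank_center in the frame of rack between 0.03 and 0.04 m and angle between the x axis of long_blank_center and the x axis of rack, either way round below 0.15 rad and angle between long_blank_center's own z axis and vertical below 0.08 rad), for 0.2 s.
2. the two sticks lie across it, one above each bearer (all of step 1 and ((x of stick1_center in the frame of rack between 0.038 and 0.062 m and y of stick1_center in the frame of rack between -0.015 and 0.015 m and z of stick1_center in the frame of rack between 0.051 and 0.063 m and angle between the x axis of each of stick1_center, stick2_center and the y axis of rack, either way round below 0.2 rad and x of stick2_center in the frame of rack between -0.062 and -0.038 m and y of stick2_center in the frame of rack between -0.015 and 0.015 m and z of stick2_center in the frame of rack between 0.051 and 0.063 m) or (x of stick2_center in the frame of rack between 0.038 and 0.062 m and y of stick2_center in the frame of rack between -0.015 and 0.015 m and z of stick2_center in the frame of rack between 0.051 and 0.063 m and angle between the x axis of each of stick2_center, stick1_center and the y axis of rack, either way round below 0.2 rad and x of stick1_center in the frame of rack between -0.062 and -0.038 m and y of stick1_center in the frame of rack between -0.015 and 0.015 m and z of stick1_center in the frame of rack between 0.051 and 0.063 m))), for 0.2 s.
3. the shorter blank lies on the two sticks (all of step 2 and x of short_blank_center in the frame of rack between -0.015 and 0.015 m and y of short_blank_center in the frame of rack between -0.015 and 0.015 m and z of short_blank_center in the frame of rack between 0.073 and 0.085 m and angle between the x axis of short_blank_center and the x axis of rack, either way round below 0.15 rad and angle between short_blank_center's own z axis and vertical below 0.08 rad), for 0.2 s.
At the end, for the whole second after the job is handed in: On the rack, released and at rest, relative to the rack: longer blank (15 mm in x, 12 in y, 0.15 rad); a stick across it above each bearer (12 mm in x, 15 in y, 0.2 rad); shorter blank flat on the sticks (15 mm, 0.15 rad); weight upright on it (18 mm from centre in x and y) (all of step 3 and x of weight_center in the frame of rack between -0.018 and 0.018 m and y of weight_center in the frame of rack between -0.018 and 0.018 m and z of weight_center in the frame of rack between 0.113 and 0.129 m and angle between weight_center's own z axis and vertical below 0.12 rad and linear speed of each of long_blank, short_blank, stick1, stick2, weight below 0.02 m/s); the robot touches nothing.
It fails at once if the cup is moved more than 25 mm (distance of cup_center from where it was at the start of the episode above 0.025 m).
It also fails if it takes over 128 s, if anything falls off the work surface, if the arm or the gripper's body presses on something with over 40 N, if the wrist force passes 120 N, or if a joint passes its speed limit or range.

ROBOT

A 7-joint arm with a two-finger parallel gripper is mounted at the origin on the work surface. World frame = base frame: x ahead of the robot, y to its left, z up, the work surface at z = 0. Lengths are in mm, angles in rad, forces in N, time in s.
With the tool pointing down it reaches from about 425 to 825 mm from the base axis. Payload 3.6 kg.
Tool frame: the origin (TCP) lies on the centre line of the jaws, within the pads' length; the fingertips stand 22 mm ahead of it and the grasp point (between the pads) lies 3 mm ahead of it; z points along the fingers, y is the direction in which the jaws open and shut (so a half turn about z gives the same grasp; the last joint's range is limited). The gripper opens to 93 mm and grips with 3 to 60 N. Pads are 15 mm wide; open, the fingers measure 128 mm over their backs; the gripper's body (75 mm by 188 mm) begins 65 mm behind the grasp point.
Start: joints at [-0.026, 0.615, -0.013, 1.423, 0.008, 1.103, -0.04], TCP at [649.972, 0.023, 240.64] pointing down, gripper open.
Joint ranges: [-3.12, 3.12], [-0.3, 2.06], [-1.34, 1.32], [0.26, 2.42], [-1.36, 4.5], [0.01, 1.98], [-2.84, 2.84]. Speed limits (rad/s): [2.79, 2.79, 3.14, 3.14, 3.14, 3.14, 3.14].

INTERFACE

Orientations are given as [roll, pitch, yaw] about the fixed x, y, z axes, in that order (R = Rz(yaw) Ry(pitch) Rx(roll)).
In Python, from rig import arm, vision, hand_in gives the robot as it stands.
- The arm moves only by the tool drive_tool, never from a script. Its argument "commands" is one flat list of numbers, 5 for each row, row after row: the finger opening in m, from 0 to 0.093, then the shift along the world's x, y, z in m, then the turn about the world's z in rad. In form: [hand, dx, dy, dz, spin, hand, dx, dy, dz, spin, ...]. A call has 1 to 5 rows; each row is the pose to reach, as a shift and turn from the pose measured when the call began; what a row does not reach only later rows make up. A row lasts 1/12 s, in which the tool goes at most 41.7 mm and 7.16 degrees, less where a joint would pass 70% of its speed; a pose out of reach is approached as far as the arm can. A call with a gripper value outside its range is refused whole. The fingers move at their own pace and stop on an object; "force" is the grip in N (left out, the last holds). Time passes only in rows, so rows that repeat a pose let the fingers close. It gives the time, the measured TCP pose, the force and the opening at its end, in the units of the state.
- arm.state(): the state, without advancing time (a new reading comes with each control period).
- vision.read_camera(name): name is "scene" or "side" or "wrist"; returns a dict with "pixels" (480x640x3 uint8, red, green, blue), "depth" (480x640 float32, mm along the optical axis (not along the pixel's ray), 0 where there is no reading), "intrinsics" (3x3 intrinsics, pixels), "dist_coeffs" ([k1, k2, p1, p2, k3] as OpenCV has them; the pictures are not rectified), "origin" and "orientation" of the camera in the world. Camera axes: x right, y down, z forward; pixel columns grow to the right and rows downward; lengths in mm; the calibration is good to about 2 mm. A picture is of the moment at which its call begins.
- hand_in(): hands the job in, once; it reports no verdict.
The state is a dict: "time": time; "q": joint angles; "joint_vel": joint speeds; "joint_efforts": joint torques, N m; "tool_pos": TCP position; "orientation": TCP orientation; "force": force on the tool from outside, world axes, zero at the start; "ft_torque": the same for the moment, N m; "grip_width": opening from 0.0 (shut) to 1.0 (fully open).
Only numpy, scipy, OpenCV 4.12 (cv2) and the standard library are available. Lean on these libraries where they do the work, as an engineer would, in place of code of your own. Each camera call takes 0.05 s, during which the arm holds its last target.

## Working session

There is one attempt and no reset: what is moved stays moved. The work goes in short steps, Python scripts to look and compute and a tool call to move; the robot and the scene stay as the last step left them, time stands still between calls to the robot, and variables do not carry over. Pictures are saved under pics/ and viewed, and the job is handed in when it is done.

Besides the shell and the picture viewer there is one more tool, called after "Request:" as a command line: name --argument value ..., lists and objects as JSON in quotes. drive_tool: Moves the arm, as the interface text tells. Its arguments: {"type":"object","properties":{"commands":{"type":"array"},"force":{"type":"number"}},"required":["commands"]}

```bash
ls; mkdir -p pics
python3 - <<'E'
from rig import arm, vision
import cv2
print(arm.state())
for n in ("scene","side","wrist"):
    c=vision.read_camera(n)
    cv2.imwrite(f"pics/{n}0.png",c["pixels"][:,:,::-1])
    print(n,c["intrinsics"],c["dist_coeffs"],c["origin"],c["orientation"])
E
```

```text
pics
{'time': 0.0, 'q': array([-0.02650376,  0.61584123, -0.01259826,  1.4249053 ,  0.00811051,
        1.10339814, -0.04040123]), 'joint_vel': array([-3.14657990e-04, -8.16563784e-04, -2.34537941e-03,  7.72536592e-04,
        2.38765218e-04, -4.71463189e-05,  2.64818381e-03]), 'joint_efforts': array([ 5.37042069e-04, -4.58937871e+01,  2.08912762e-01, -1.65743172e+01,
       -6.11085235e-02,  2.03703978e-02,  2.53581929e-04]), 'tool_pos': array([ 6.49258805e+02, -5.84277927e-04,  2.39529662e+02]), 'orientation': array([-3.13909169e+00,  5.52889232e-05,  1.57085545e+00]), 'force': array([-0.48747831,  0.31323382,  0.45858877]), 'ft_torque': array([-0.01307034, -0.0029844 , -0.03875332]), 'grip_width': 0.9968995948143209}
scene [[513.19806543   0.         318.59016159]
 [  0.         513.19806543 244.45352245]
 [  0.           0.           1.        ]] [-0.01044907  0.          0.          0.          0.        ] [1177.04499207 -232.93441504 1174.88581153] [-2.54374634  0.00546053  1.20106934]
side [[518.06296328   0.         324.34478281]
 [  0.         518.06296328 243.57970142]
 [  0.           0.           1.        ]] [-0.04985511  0.          0.          0.          0.        ] [ 262.22183539 -972.6485895   957.47930739] [-2.30108714 -0.02068189 -0.18399657]
wrist [[418.47308578   0.         315.65279336]
 [  0.         418.47308578 237.99166252]
 [  0.           0.           1.        ]] [-0.09548767  0.          0.          0.          0.        ] [649.00700448  78.68112719 383.36740044] [2.85619045e+00 2.49960662e-03 8.00915831e-04]
```

View pics/scene0.png

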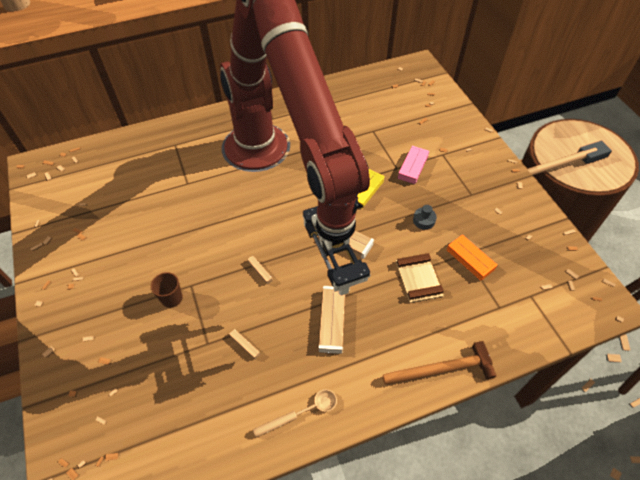

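View pics/side0.png

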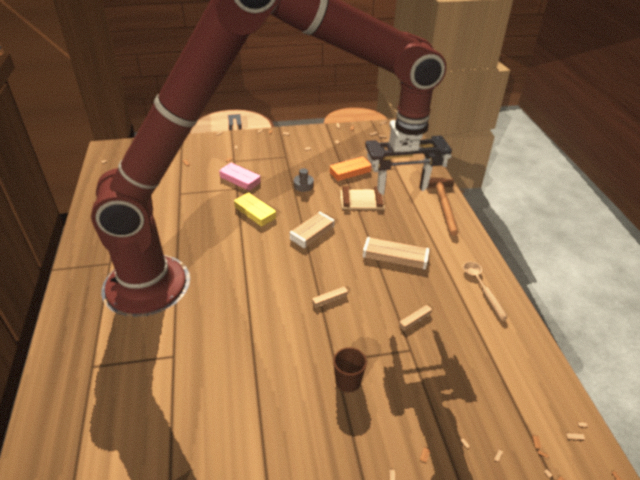

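View pics/wrist0.png

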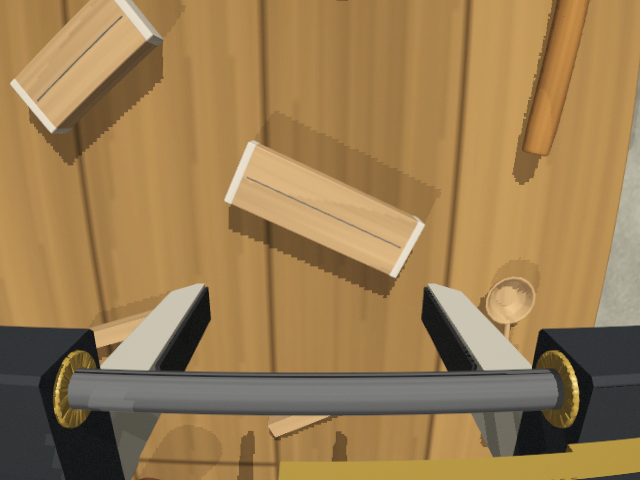

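```bash
cat > h.py <<'E'
from rig import arm, vision
import cv2, numpy as np
from scipy.spatial.transform import Rotation as R
from scipy import ndimage
def cam(n,save=None):
    c=vision.read_camera(n)
    if save: cv2.imwrite(f"pics/{save}.png",c["pixels"][:,:,::-1])
    return c
def rays(c,uv):
    p=cv2.undistortPoints(np.asarray(uv,float).reshape(-1,1,2),c["intrinsics"],np.array(c["dist_coeffs"])).reshape(-1,2)
    return np.c_[p,np.ones(len(p))]
def rot(c): return R.from_euler("xyz",c["orientation"]).as_matrix()
def plane(c,uv,z):
    d=rays(c,uv)@rot(c).T; o=np.array(c["origin"])
    return o+d*((z-o[2])/d[:,2])[:,None]
def cloud(c):
    v,u=np.mgrid[0:480,0:640]
    r=rays(c,np.c_[u.ravel(),v.ravel()])*c["depth"].reshape(-1,1)
    P=(r@rot(c).T+np.array(c["origin"])).reshape(480,640,3)
    P[c["depth"]<=0]=np.nan
    return P
def proj(c,X):
    M=rot(c); p=(np.atleast_2d(X)-np.array(c["origin"]))@M
    return cv2.projectPoints(p,np.zeros(3),np.zeros(3),c["intrinsics"],np.array(c["dist_coeffs"]))[0].reshape(-1,2)
def blobs(c,lo,hi,xr=(300,950),yr=(-500,500),mn=25):
    P=cloud(c); z=P[...,2]
    m=(z>lo)&(z<hi)&(P[...,0]>xr[0])&(P[...,0]<xr[1])&(P[...,1]>yr[0])&(P[...,1]<yr[1])
    L,n=ndimage.label(m)
    for i in range(1,n+1):
        k=L==i
        if k.sum()<mn: continue
        q=P[k]; vv,uu=np.nonzero(k)
        (cx,cy),(w,h),a=cv2.minAreaRect(q[:,:2].astype(np.float32))
        if w<h: w,h,a=h,w,a+90
        print(f"px({uu.mean():.0f},{vv.mean():.0f}) n{k.sum()} z{np.median(q[:,2]):.1f} c({cx:.1f},{cy:.1f}) {w:.0f}x{h:.0f} yaw{(a+90)%180-90:.1f} col{c['pixels'][k].mean(0).astype(int)}")
E
python3 - <<'E'
from h import *
for n in ("scene","side","wrist"):
    c=cam(n); P=cloud(c)
    print(n, np.nanpercentile(P[...,2],[5,25,50]))
    blobs(c,5,110)
    print("tops20-32"); blobs(c,20,32)
    print("tops13-24"); blobs(c,14,24)
E
```

```text
scene [-750.73153476 -163.24993298   -1.29215958]
px(412,176) n144 z22.6 c(315.7,396.9) 59x31 yaw-89.7 col[196 117 138]
px(367,193) n222 z24.3 c(319.5,243.5) 102x29 yaw-55.8 col[244 223  56]
px(425,217) n430 z24.4 c(455.2,360.1) 81x63 yaw-16.4 col[67 67 64]
px(360,244) n420 z24.9 c(473.7,154.6) 73x59 yaw-52.1 col[223 186 136]
px(472,257) n1043 z25.3 c(623.7,420.3) 126x75 yaw16.6 col[233 136  40]
px(419,277) n1404 z10.5 c(629.3,255.8) 129x92 yaw-9.8 col[183 148 100]
px(259,269) n241 z17.1 c(453.4,-128.1) 95x19 yaw17.6 col[221 177 117]
px(166,289) n805 z49.1 c(432.3,-380.3) 112x69 yaw44.2 col[71 42 25]
px(331,321) n1411 z25.4 c(657.7,-3.0) 173x56 yaw-24.9 col[234 195 136]
px(244,344) n304 z17.0 c(640.7,-225.5) 92x22 yaw26.5 col[226 182 121]
px(446,367) n1555 z22.9 c(866.0,178.1) 262x88 yaw78.1 col[152  95  50]
px(294,415) n696 z14.2 c(842.1,-166.5) 202x50 yaw-89.2 col[219 172 112]
tops20-32
px(413,174) n85 z25.7 c(302.9,397.9) 42x40 yaw-47.1 col[236 149 176]
px(367,193) n170 z25.3 c(320.1,241.6) 98x29 yaw-55.0 col[249 233  60]
px(425,218) n225 z24.0 c(465.2,356.6) 63x59 yaw54.0 col[75 
[... 4638 characters left out ...]
27  66]
px(322,210) n11984 z25.8 c(656.7,-3.3) 171x57 yaw-25.2 col[210 176 128]
tops13-24
px(548,81) n2225 z20.8 c(854.0,113.2) 130x26 yaw80.9 col[165 115  59]
px(583,14) n96 z22.8 c(872.4,168.7) 24x8 yaw81.0 col[153 106  55]
px(110,77) n698 z19.2 c(469.3,109.3) 129x30 yaw51.3 col[99 82 61]
px(571,63) n209 z22.7 c(865.2,126.7) 58x8 yaw81.0 col[152 105  54]
px(273,153) n26 z19.4 c(611.9,48.2) 15x1 yaw-25.0 col[194 158 110]
px(355,191) n133 z19.0 c(685.3,13.7) 84x1 yaw-25.0 col[193 157 108]
px(412,218) n30 z20.2 c(735.2,-9.3) 18x1 yaw-23.6 col[194 166 127]
px(116,332) n764 z17.9 c(452.5,-127.5) 67x19 yaw18.0 col[208 171 121]
px(291,423) n673 z17.9 c(629.2,-231.6) 66x19 yaw25.6 col[203 167 118]
```

Run:
```python
from h import *
a=cam("side"); p=a["pixels"][150:290,220:450,::-1]
cv2.imwrite("pics/crop1.png",cv2.resize(p,None,fx=3.4,fy=3.4,interpolation=cv2.INTER_CUBIC))
```

```text
(no output)
```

View pics/crop1.png

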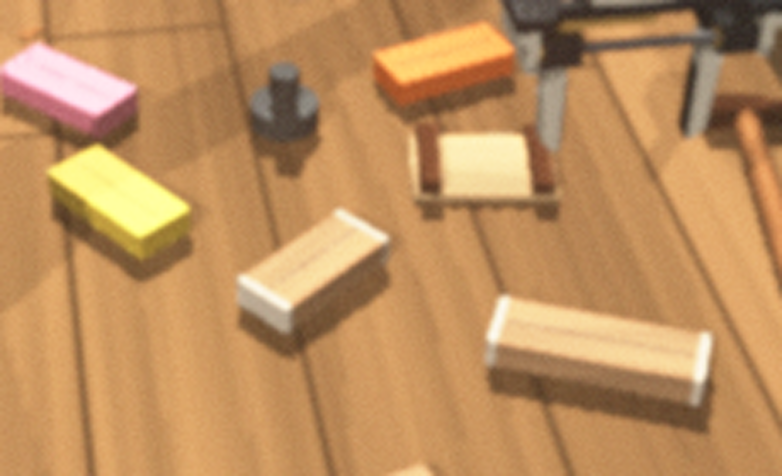

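Request:
drive_tool --commands '[0.093,0.008,-0.004,-0.05,-0.62,0.093,0.008,-0.004,-0.05,-0.62,0.093,0.008,-0.004,-0.05,-0.62,0.093,0.008,-0.004,-0.05,-0.62,0.093,0.008,-0.004,-0.05,-0.62]' --force 25

```text
time: 0.77
tool_pos: [657.7, -3.9, 189.8]
orientation: [-3.14, 0.0, 0.945]
force: [0.4, 0.9, 0.8]
grip_width: 1.002
```

The crop shows two pale blocks with white ends: the shorter at side (312,229), 127 mm long, and the longer at (396,252), 171 mm long. The pink (240,177), yellow (255,209) and orange (350,168) blocks are decoys, so I'll leave them alone.

Request:
drive_tool --commands '[0.093,0,0,-0.05,-0.62,0.093,0,0,-0.05,-0.62,0.093,0,0,-0.05,-0.62,0.093,0,0,-0.05,-0.62,0.093,0,0,-0.05,-0.62]'

```text
time: 1.18
tool_pos: [657.6, -3.7, 139.3]
orientation: [-3.14, 0.001, 0.32]
force: [0.1, -0.6, -0.3]
grip_width: 0.999
```

Request:
drive_tool --commands '[0.093,0,0,-0.04,-0.62,0.093,0,0,-0.04,-0.62,0.093,0,0,-0.04,-0.62,0.093,0,0,-0.04,-0.62,0.093,0,0,-0.04,-0.62]'

```text
time: 1.6
tool_pos: [657.6, -3.4, 99.0]
orientation: [-3.14, 0.001, -0.305]
force: [0.0, 0.1, 0.5]
grip_width: 1.0
```

Request:
drive_tool --commands '[0.093,0,0,0,-0.15,0.093,0,0,0,-0.15,0.093,0,0,0,-0.15]'

```text
time: 1.85
tool_pos: [657.6, -3.0, 98.7]
orientation: [-3.14, 0.002, -0.453]
force: [-0.0, 0.2, 0.4]
grip_width: 1.002
```

Run:
```python
from h import *
s=arm.state(); print(s["tool_pos"],s["orientation"],np.degrees(s["orientation"][2])-90,s["q"])
c=cam("wrist","w1"); blobs(c,20,32,mn=300)
```

```text
[657.55633691  -3.01231308  98.71215259] [-3.14006607e+00  1.76026147e-03 -4.52783231e-01] -115.94256816420103 [-0.30695211  0.82859866  0.50985409  1.55541127 -0.48522027  0.88729873
 -1.64735805]
px(24,12) n1388 z23.4 c(839.2,71.6) 38x17 yaw59.8 col[207 150  80]
px(317,233) n27690 z25.7 c(663.0,-6.3) 156x57 yaw-25.1 col[227 192 142]
```

Request:
drive_tool --commands '[0.093,-0.001,0,-0.03,0.012,0.093,-0.001,0,-0.06,0.012,0.093,-0.001,0,-0.073,0.012,0.093,-0.001,0,-0.073,0.012]'

```text
time: 2.23
tool_pos: [655.9, -3.2, 24.2]
orientation: [-3.141, 0.004, -0.438]
force: [-0.0, -0.7, 0.3]
grip_width: 0.998
```

Request:
drive_tool --commands '[0.04,0,0,0,0,0.04,0,0,0,0,0.04,0,0,0,0,0.04,0,0,0,0,0.04,0,0,0,0]'

```text
time: 2.65
tool_pos: [656.2, -3.1, 24.7]
orientation: [-3.14, 0.003, -0.438]
force: [0.1, -0.5, 0.3]
grip_width: 0.689
```

Request:
drive_tool --commands '[0.04,0,0,0,0,0.04,0,0,0,0]'

```text
time: 2.82
tool_pos: [656.3, -3.1, 25.0]
orientation: [-3.14, 0.003, -0.438]
force: [-0.4, 1.2, 0.7]
grip_width: 0.601
```

Request:
drive_tool --commands '[0.04,0,0,0,0,0.04,0,0,0,0,0.04,0,0,0.03,0,0.04,0,0,0.06,0,0.04,0,0,0.09,0]'

```text
time: 3.23
tool_pos: [655.5, -3.0, 115.1]
orientation: [-3.141, 0.005, -0.438]
force: [0.5, 0.8, -1.3]
grip_width: 0.604
```

Run:
```python
from h import *
s=arm.state(); print(s["tool_pos"],np.degrees(s["orientation"][2])-90,s["grip_width"],s["force"])
c=cam("side","s2"); P=cloud(c); blobs(c,100,135,mn=100)
c=cam("wrist","w2");blobs(c,70,140,mn=1000)
c=cam("scene"); blobs(c,85,120,mn=100)
```

```text
[655.47245312  -2.96241068 115.05581991] -115.0984095158907 0.6044167743358232 [ 0.48377023  0.84169622 -1.29621517]
px(400,227) n938 z114.2 c(654.2,-12.0) 172x75 yaw-24.0 col[198 165 125]
px(316,235) n47356 z123.6 c(688.8,-17.7) 106x88 yaw-25.0 col[187 159 119]
px(316,438) n6040 z122.6 c(611.1,18.8) 56x27 yaw65.2 col[238 202 149]
px(331,335) n109 z108.2 c(738.4,-39.2) 54x4 yaw65.3 col[133 118  98]
```

View pics/w2.png

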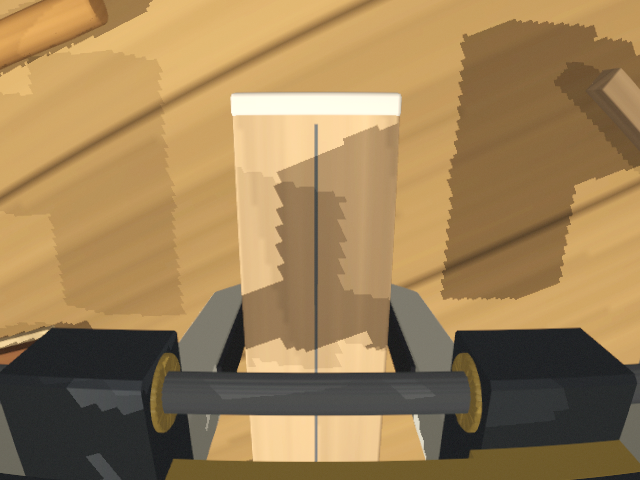

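Request:
drive_tool --commands '[0.04,-0.005,0.04,0,0.1,0.04,-0.01,0.08,0,0.2,0.04,-0.014,0.12,0,0.267,0.04,-0.019,0.16,0,0.267,0.04,-0.024,0.2,0,0.267]'

```text
time: 3.8
tool_pos: [632.0, 198.2, 115.5]
orientation: [-3.139, 0.002, -0.171]
force: [1.7, -0.2, -0.8]
grip_width: 0.601
```

Request:
drive_tool --commands '[0.04,-0.004,0.03,0,0,0.04,-0.004,0.058,0,0,0.04,-0.004,0.058,0,0,0.04,-0.004,0.058,0,0]'

```text
time: 4.13
tool_pos: [625.7, 259.3, 112.9]
orientation: [-3.14, 0.006, -0.166]
force: [0.4, -0.8, -2.0]
grip_width: 0.599
```

Run:
```python
from h import *
s=arm.state(); print(s["tool_pos"],np.degrees(s["orientation"])-90,s["grip_width"],s["force"])
c=cam("side","s3")
c=cam("wrist","w3");blobs(c,18,24,mn=100);blobs(c,6,11,mn=300)
```

```text
[625.71193366 259.34309539 112.87213941] [-269.88276809  -89.63369353  -99.49505166] 0.5991757407278503 [ 0.39884311 -0.80353584 -2.04615033]
px(94,257) n974 z21.1 c(642.1,390.0) 104x3 yaw17.0 col[149  78   3]
px(226,453) n380 z22.5 c(484.4,343.3) 31x10 yaw71.4 col[81 83 81]
px(107,255) n748 z8.4 c(638.3,389.0) 111x3 yaw16.6 col[139  73   4]
```

View pics/w3.png

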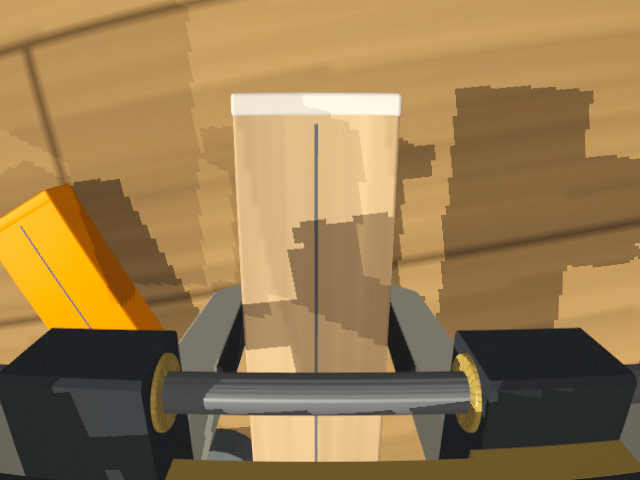

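View pics/s3.png

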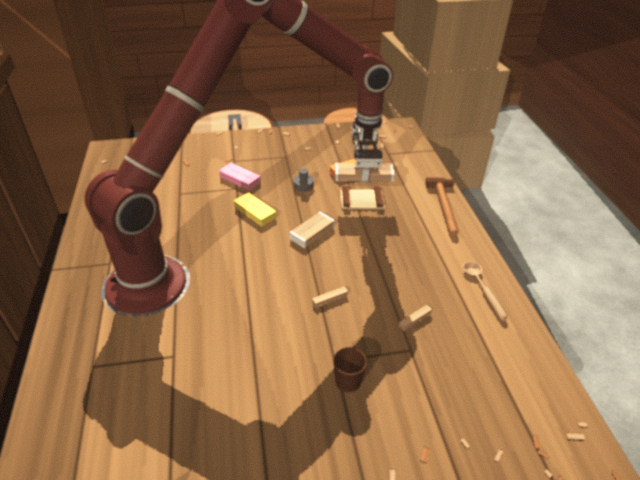

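The wrist view shows the blank held square and level, its far end at (316,104). In the side view it hangs above the rack at (362,198), so I'll lower it.

Request:
drive_tool --commands '[0.04,0.001,-0.004,-0.03,-0.005,0.04,0.001,-0.004,-0.055,-0.005,0.04,0.001,-0.004,-0.062,-0.005,0.04,0.001,-0.004,-0.062,-0.005,0.04,0.001,-0.004,-0.062,-0.005]'

```text
time: 4.65
tool_pos: [629.2, 248.8, 52.5]
orientation: [3.141, 0.003, -0.18]
force: [-0.7, 0.1, -1.3]
grip_width: 0.6
```

Request:
drive_tool --commands '[0.04,-0.002,0.005,0,0.01,0.04,-0.002,0.005,0,0.01,0.04,-0.002,0.005,0,0.01]'

```text
time: 4.9
tool_pos: [627.8, 254.9, 54.0]
orientation: [-3.141, 0.001, -0.169]
force: [-0.7, 1.2, -1.8]
grip_width: 0.602
```

Run:
```python
from h import *
for i in range(4):
    s=arm.state(); print(s["tool_pos"],np.degrees(s["orientation"][2])-90,s["force"]); cam("side")
blobs(cam("side","s4"),65,90,mn=60)
blobs(cam("side","s4"),40,56,(520,740),(180,330),mn=60)
blobs(cam("scene","c4"),40,56,(520,740),(180,330),mn=60)
```

```text
[627.76865359 254.85764327  54.00957061] -99.65921965330976 [-0.67003575  1.15296118 -1.83383901]
[627.65246162 254.49013417  53.73661814] -99.67972137902892 [-0.73584468  0.33664782 -1.74426139]
[627.51997674 254.25970453  53.47478604] -99.69210665928293 [ 0.03745683  0.37109973 -1.94044807]
[627.41476994 254.04437791  53.2141368 ] -99.70992355621402 [ 0.18392053  0.63773183 -1.07891387]
px(350,361) n304 z71.8 c(447.2,-366.6) 71x69 yaw56.2 col[87 53 35]
px(363,189) n629 z51.8 c(628.3,243.9) 171x79 yaw-8.5 col[202 168 127]
px(425,283) n741 z52.7 c(666.9,250.5) 100x84 yaw-3.5 col[180 144 103]
```

Request:
drive_tool --commands '[0.04,0,0.001,-0.003,0,0.04,0,0.001,-0.006,0,0.04,0,0.001,-0.006,0,0.04,0,0.001,-0.006,0]'

```text
time: 5.58
tool_pos: [627.4, 254.9, 46.9]
orientation: [3.141, 0.003, -0.17]
force: [-0.0, 0.2, 3.2]
grip_width: 0.598
```

Contact shows as a change in fz from −1.5 to +3.2 N. Next I'll release and rise.

Request:
drive_tool --commands '[0.08,0,0,0,0,0.08,0,0,0,0,0.08,0,0,0,0,0.08,0,0,0,0,0.08,0,0,0,0]'

```text
time: 6.0
tool_pos: [627.4, 254.9, 46.8]
orientation: [3.141, 0.003, -0.17]
force: [0.1, 0.3, -0.5]
grip_width: 0.853
```

Request:
drive_tool --commands '[0.093,0,0,0.03,0,0.093,0,0,0.06,0,0.093,0,0,0.1,0.1,0.093,-0.01,-0.03,0.1,0.2,0.093,-0.02,-0.06,0.1,0.3]'

```text
time: 6.42
tool_pos: [609.2, 197.0, 149.7]
orientation: [-3.14, -0.005, 0.14]
force: [0.8, -0.6, -0.1]
grip_width: 0.999
```

Request:
drive_tool --commands '[0.07,-0.02,-0.04,0,0.12,0.07,-0.04,-0.08,0,0.2,0.07,-0.06,-0.12,0,0.2,0.07,-0.08,-0.16,0,0.2,0.07,-0.09,-0.2,0,0.2]'

```text
time: 6.83
tool_pos: [519.6, 4.7, 149.9]
orientation: [-3.139, -0.004, 0.341]
force: [1.1, 0.8, 0.1]
grip_width: 0.758
```

Run:
```python
from h import *
for i in range(3):
    s=arm.state(); print(s["tool_pos"],np.degrees(s["orientation"][2])-90,s["grip_width"],s["q"]);
    if i<2: cam("side")
for n in ("side","scene"):
  c=cam(n,n+"5")
  blobs(c,43,54,(520,740),(150,350),mn=40);blobs(c,14,24,(400,700),(-300,-90),mn=40)
c=cam("scene"); blobs(c,14,30,(510,740),(150,350),mn=40)
```

```text
[519.55209453   4.67848007 149.8559885 ] -70.43995538513492 0.7584988487421893 [-0.27422549  0.54871496  0.33661156  1.91716946 -0.27097422  0.71630069
 -1.0074949 ]
[517.18701154  -7.51685663 150.51305869] -71.33763996332462 0.7550323750850764 [-0.26425715  0.5468569   0.34910067  1.92180609 -0.26678124  0.71619173
 -1.00489129]
[519.23418632  -3.7899215  150.5869155 ] -71.32829088292767 0.7505774173985503 [-0.26774744  0.54825782  0.34621457  1.91771763 -0.26881918  0.71698445
 -1.00987105]
px(379,188) n274 z46.9 c(671.8,243.4) 85x63 yaw-6.9 col[221 178 131]
px(329,295) n209 z17.0 c(453.8,-129.6) 92x21 yaw19.0 col[229 192 138]
px(416,316) n222 z16.6 c(642.0,-228.9) 91x21 yaw25.8 col[233 193 138]
px(421,272) n1239 z47.6 c(628.3,255.2) 174x59 yaw-9.9 col[224 180 125]
px(260,269) n195 z17.6 c(454.3,-127.7) 92x19 yaw17.6 col[219 175 116]
px(244,343) n261 z17.8 c(641.6,-226.6) 91x19 yaw26.5 col[237 191 127]
px(401,262) n60 z21.7 c(572.0,229.0) 23x19 yaw-9.2 col[66 41 26]
px(412,293) n71 z21.8 c(669.3,211.9) 37x19 yaw-8.6 col[61 39 25]
```

View pics/scene5.png

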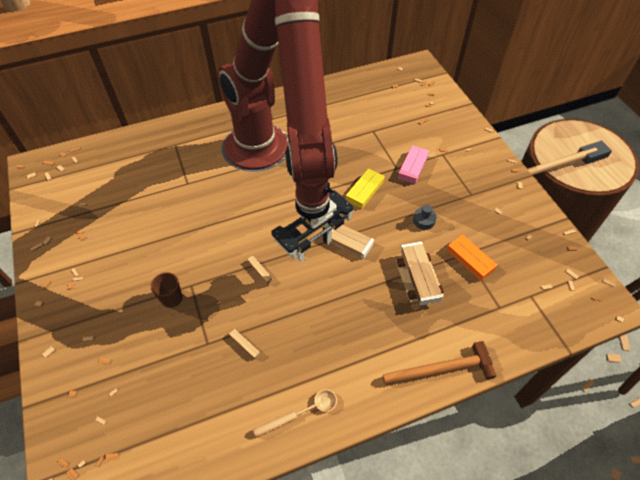

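The longer blank lies on the rack, at (421,272) in the scene view, measured at (628,255) with yaw −9.9°. Stick 1, at scene (260,269), is next.

Request:
drive_tool --commands '[0.07,-0.02,-0.04,-0.02,-0.012,0.07,-0.04,-0.08,-0.04,-0.012,0.07,-0.065,-0.12,-0.06,-0.012,0.07,-0.065,-0.124,-0.08,-0.012,0.07,-0.065,-0.124,-0.08,-0.012]'

```text
time: 7.5
tool_pos: [452.7, -121.9, 66.5]
orientation: [-3.138, 0.002, 0.32]
force: [-0.2, 1.2, 0.5]
grip_width: 0.753
```

Request:
drive_tool --commands '[0.07,0,0,0,0,0.07,0,0,0,0]'

```text
time: 7.67
tool_pos: [453.4, -120.7, 66.0]
orientation: [-3.137, 0.003, 0.322]
force: [-1.0, 0.5, 0.5]
grip_width: 0.755
```

Run:
```python
from h import *
s=arm.state(); print(s["tool_pos"],np.degrees(s["orientation"][2])-90,s["grip_width"])
c=cam("wrist","w6"); blobs(c,14,24,mn=200)
```

```text
[ 453.40793723 -120.69455048   66.03415888] -71.52674504636023 0.7552377874283835
px(330,279) n6062 z17.7 c(451.3,-128.1) 90x18 yaw17.5 col[205 169 120]
```

View pics/w6.png

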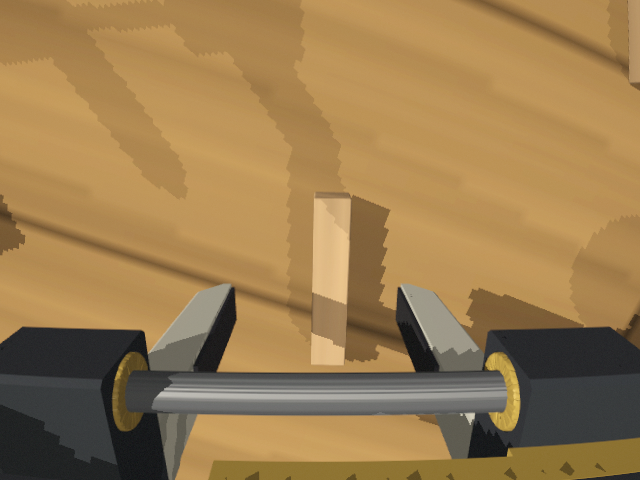

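The stick lies between the jaws, spanning (316..350, 195..365) in the wrist view, and measures 90x18. I'll descend onto it.

Request:
drive_tool --commands '[0.07,-0.001,-0.0075,-0.01,0.005,0.07,-0.001,-0.0075,-0.025,0.005,0.07,-0.001,-0.0075,-0.041,0.005,0.07,-0.001,-0.0075,-0.041,0.005,0.07,-0.001,-0.0075,-0.041,0.005]'

```text
time: 8.13
tool_pos: [453.6, -126.8, 25.2]
orientation: [-3.137, 0.002, 0.331]
force: [-0.6, 0.1, 0.6]
grip_width: 0.751
```

Request:
drive_tool --commands '[0.005,0,0,0,0,0.005,0,0,0,0,0.005,0,0,0,0,0.005,0,0,0,0,0.005,0,0,0,0]' --force 15

```text
time: 8.55
tool_pos: [453.8, -126.8, 25.7]
orientation: [-3.138, 0.001, 0.331]
force: [0.6, -0.3, -0.1]
grip_width: 0.446
```

Request:
drive_tool --commands '[0.005,0,0,0,0,0.005,0,0,0,0,0.005,0,0,0,0,0.005,0,0,0,0]'

```text
time: 8.88
tool_pos: [453.9, -126.8, 25.7]
orientation: [-3.138, 0.001, 0.331]
force: [0.0, -1.1, 1.1]
grip_width: 0.191
```

Request:
drive_tool --commands '[0.005,0,0,0.035,0,0.005,0,0,0.07,0,0.005,0.01,0.03,0.1,0.12,0.005,0.02,0.07,0.1,0.24,0.005,0.03,0.1,0.1,0.36]'

```text
time: 9.3
tool_pos: [485.4, -24.9, 127.9]
orientation: [-3.14, -0.003, 0.697]
force: [0.2, -0.6, -1.6]
grip_width: 0.192
```

Request:
drive_tool --commands '[0.005,0.01,0.037,0,0.12,0.005,0.02,0.074,0,0.24,0.005,0.03,0.11,0,0.36,0.005,0.04,0.148,0,0.48,0.005,0.05,0.18,0,0.6]'

```text
time: 9.72
tool_pos: [535.1, 158.3, 127.8]
orientation: [-3.14, -0.004, 1.304]
force: [1.1, 0.5, -0.2]
grip_width: 0.195
```

Run:
```python
from h import *
s=arm.state(); p=s["tool_pos"]; a=np.degrees(s["orientation"][2])-90
print(p,a,s["grip_width"], s["q"], "to go",578.2-p[0],263.8-p[1],73-p[2],np.radians(-9.8-a))
```

```text
[535.08223332 158.34148847 127.83870408] -15.26123941975969 0.1951299262593987 [-0.36421081  0.61        0.06149506  1.82398406 -0.06109875  0.70861756
 -0.53375631] to go 43.11776667792935 105.45851153295206 -54.838704081372654 0.09531660911451124
```

Request:
drive_tool --commands '[0.005,0.015,0.035,0,0.05,0.005,0.03,0.07,0,0.095,0.005,0.043,0.1,0,0.095,0.005,0.043,0.1,0,0.095,0.005,0.043,0.1,0,0.095]'

```text
time: 10.13
tool_pos: [577.5, 260.8, 127.0]
orientation: [-3.139, -0.005, 1.403]
force: [0.5, -0.5, -1.0]
grip_width: 0.196
```

Request:
drive_tool --commands '[0.005,0,0,0,0,0.005,0,0,0,0]'

```text
time: 10.3
tool_pos: [576.9, 259.2, 126.6]
orientation: [-3.138, -0.003, 1.402]
force: [-1.0, -0.2, -0.2]
grip_width: 0.191
```

Run:
```python
from h import *
s=arm.state(); p=s["tool_pos"]; a=np.degrees(s["orientation"][2])-90
print(p,a,s["grip_width"], "to go",578.2-p[0],263.8-p[1],73-p[2],np.radians(-9.8-a))
c=cam("wrist","w7"); blobs(c,100,140,mn=300); blobs(c,40,56,mn=300)
```

```text
[576.90342261 259.19225662 126.58944126] -9.681224517515659 0.19147255957881934 to go 1.2965773878454456 4.607743380276645 -53.58944126334903 -0.002073023239996616
px(316,294) n10646 z118.6 c(577.6,267.7) 70x44 yaw56.3 col[205 178 137]
px(91,120) n755 z48.3 c(468.0,357.2) 28x14 yaw77.2 col[53 55 54]
px(422,248) n23252 z47.7 c(627.7,255.4) 171x57 yaw-9.9 col[224 190 141]
```

View pics/w7.png

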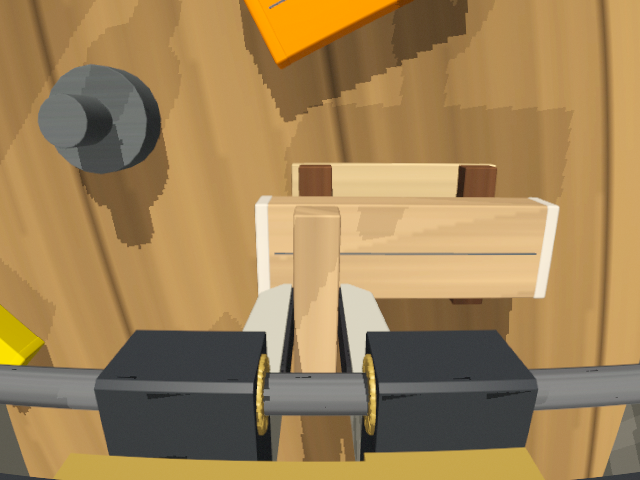

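The wrist view shows the stick held at (316,294), above the bearer at (315,180). The blank is centred and square. I'll lower the stick.

Request:
drive_tool --commands '[0.005,0.001,0.0045,-0.02,0,0.005,0.001,0.0045,-0.04,0,0.005,0.001,0.0045,-0.048,0,0.005,0.001,0.0045,-0.048,0,0.005,0.001,0.0045,-0.048,0]'

```text
time: 10.77
tool_pos: [578.2, 262.6, 78.9]
orientation: [-3.138, -0.002, 1.4]
force: [0.7, -0.7, 0.1]
grip_width: 0.193
```

Request:
drive_tool --commands '[0.005,0,0,0,0,0.005,0,0,0,0]'

```text
time: 10.93
tool_pos: [579.1, 262.4, 80.3]
orientation: [-3.14, -0.004, 1.399]
force: [0.6, 0.2, -1.0]
grip_width: 0.196
```

Request:
drive_tool --commands '[0.005,-0.001,0.001,-0.003,0,0.005,-0.001,0.001,-0.006,0,0.005,-0.001,0.001,-0.007,0,0.005,-0.001,0.001,-0.007,0]'

```text
time: 11.27
tool_pos: [578.2, 263.7, 73.8]
orientation: [-3.14, -0.004, 1.4]
force: [-0.7, -0.3, 2.7]
grip_width: 0.189
```

Request:
drive_tool --commands '[0.05,0,0,0,0,0.05,0,0,0,0,0.05,0,0,0,0,0.05,0,0,0,0,0.05,0,0,0,0]'

```text
time: 11.68
tool_pos: [578.1, 263.7, 73.6]
orientation: [-3.14, -0.004, 1.4]
force: [-0.6, 0.6, 0.2]
grip_width: 0.496
```

Request:
drive_tool --commands '[0.05,0,0,0.03,0,0.05,0,0,0.06,0,0.07,0,-0.03,0.07,-0.12,0.07,0,-0.06,0.07,-0.24,0.07,0,-0.1,0.07,-0.36]'

```text
time: 12.1
tool_pos: [578.5, 166.1, 144.8]
orientation: [-3.141, -0.008, 1.039]
force: [0.6, 0.4, -1.0]
grip_width: 0.704
```

Request:
drive_tool --commands '[0.07,0.008,-0.04,0,-0.12,0.07,0.015,-0.08,0,-0.24,0.07,0.02,-0.12,0,-0.36,0.07,0.025,-0.16,0,-0.48,0.07,0.03,-0.2,0,-0.52]'

```text
time: 12.52
tool_pos: [608.5, -35.4, 144.9]
orientation: [-3.141, -0.008, 0.515]
force: [0.7, 0.2, 0.6]
grip_width: 0.755
```

Request:
drive_tool --commands '[0.07,0.008,-0.04,0,0,0.07,0.015,-0.08,0,0,0.07,0.02,-0.12,0,0,0.07,0.025,-0.15,-0.02,0,0.07,0.03,-0.18,-0.04,0]'

```text
time: 12.93
tool_pos: [639.3, -218.8, 105.9]
orientation: [3.139, -0.011, 0.513]
force: [0.8, -0.3, 0.3]
grip_width: 0.752
```

Run:
```python
from h import *
c=cam("scene","c8"); blobs(c,60,72,(520,740),(150,350),mn=30); blobs(c,42,52,(520,740),(150,350),mn=30)
c=cam("side","s8"); blobs(c,60,72,(520,740),(150,350),mn=30)
s=arm.state(); p=s["tool_pos"]; a=np.degrees(s["orientation"][2])-90
print(p,a,s["grip_width"], "to go",641.3-p[0],-227.3-p[1],25-p[2],np.radians(-63.4-a))
c=cam("wrist","w8"); blobs(c,13,24,mn=300)
```

```text
px(415,250) n237 z65.0 c(578.2,261.3) 90x22 yaw79.4 col[225 182 121]
px(412,245) n94 z48.0 c(550.0,268.0) 57x17 yaw81.8 col[244 221 182]
px(423,278) n984 z47.4 c(650.0,251.5) 133x62 yaw-11.4 col[231 191 132]
px(347,183) n108 z64.8 c(578.4,259.1) 96x18 yaw80.1 col[247 217 159]
[ 634.69034273 -223.44227299  101.19049664] -61.0577045905991 0.7507391145381148 to go 6.609657266851059 -3.8577270116784064 -76.19049663949413 -0.040880766948394195
px(326,246) n4685 z17.7 c(639.8,-226.8) 90x18 yaw26.2 col[222 185 132]
```

View pics/c8.png

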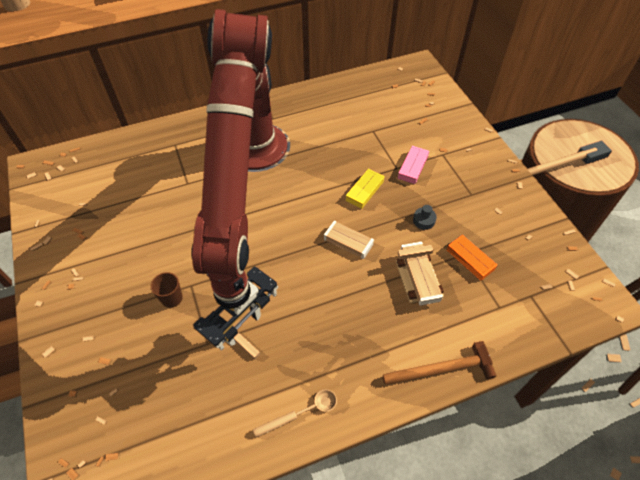

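Stick 1 lies across the blank at scene (415,250), about 3 mm off centre along its length. The arm is now over stick 2, at (248,345).

Request:
drive_tool --commands '[0.07,0.005,-0.0035,-0.02,-0.045,0.07,0.005,-0.0035,-0.04,-0.045,0.07,0.005,-0.0035,-0.05,-0.045,0.07,0.005,-0.0035,-0.05,-0.045,0.07,0.005,-0.0035,-0.05,-0.045]'

```text
time: 13.5
tool_pos: [641.6, -221.2, 52.8]
orientation: [-3.138, -0.004, 0.466]
force: [0.0, -0.5, 0.6]
grip_width: 0.753
```

Request:
drive_tool --commands '[0.07,0,0,0,0,0.07,0,0,0,0,0.07,0,0,0,0]'

```text
time: 13.75
tool_pos: [642.5, -221.0, 54.3]
orientation: [-3.14, -0.006, 0.467]
force: [-0.4, -0.5, -1.3]
grip_width: 0.755
```

Run:
```python
from h import *
s=arm.state(); p=s["tool_pos"]; a=np.degrees(s["orientation"][2])-90
print(p,a,s["grip_width"], "to go",640.5-p[0],-227.2-p[1],25-p[2],np.radians(-63.6-a))
c=cam("wrist","w9"); blobs(c,13,24,mn=300)
```

```text
[ 642.46629317 -220.96713634   54.253505  ] -63.27100897093068 0.7549235527229269 to go -1.9662931668065085 -6.232863659920497 -29.25350500101829 -0.005741976666784035
px(326,286) n6437 z17.7 c(641.7,-225.8) 86x18 yaw26.2 col[209 173 123]
```

Request:
drive_tool --commands '[0.07,-0.002,-0.006,-0.01,-0.005,0.07,-0.002,-0.006,-0.02,-0.005,0.07,-0.002,-0.006,-0.029,-0.005,0.07,-0.002,-0.006,-0.029,-0.005,0.07,-0.002,-0.006,-0.029,-0.005]'

```text
time: 14.22
tool_pos: [639.5, -226.9, 23.6]
orientation: [-3.138, -0.004, 0.461]
force: [0.1, 0.3, 0.1]
grip_width: 0.756
```

Request:
drive_tool --commands '[0.005,0,0,0,0,0.005,0,0,0,0,0.005,0,0,0,0,0.005,0,0,0,0,0.005,0,0,0,0]'

```text
time: 14.63
tool_pos: [639.6, -226.9, 23.7]
orientation: [-3.138, -0.005, 0.461]
force: [0.6, -0.2, 0.5]
grip_width: 0.441
```

Request:
drive_tool --commands '[0.005,0,0,0,0,0.005,0,0,0,0,0.005,0,0,0,0,0.005,0,0,0,0,0.005,0,0,0,0]'

```text
time: 15.05
tool_pos: [639.6, -226.9, 23.8]
orientation: [-3.138, -0.005, 0.461]
force: [-0.9, -0.1, 0.1]
grip_width: 0.193
```

Request:
drive_tool --commands '[0.005,0,0,0.035,0,0.005,0,0,0.07,0,0.005,0,0.035,0.1,0.12,0.005,0.004,0.07,0.11,0.24,0.005,0.008,0.11,0.11,0.36]'

```text
time: 15.47
tool_pos: [649.9, -118.6, 138.6]
orientation: [3.136, -0.008, 0.823]
force: [0.9, 0.7, -0.7]
grip_width: 0.191
```

Request:
drive_tool --commands '[0.005,0.003,0.04,0,0.12,0.005,0.006,0.08,0,0.24,0.005,0.01,0.12,0,0.36,0.005,0.012,0.16,0,0.48,0.005,0.015,0.2,0,0.57]'

```text
time: 15.88
tool_pos: [664.6, 83.1, 138.8]
orientation: [3.136, -0.008, 1.398]
force: [1.3, -0.2, -0.6]
grip_width: 0.192
```

Request:
drive_tool --commands '[0.005,0.004,0.04,0,0,0.005,0.008,0.08,0,0,0.005,0.01,0.12,0,0,0.005,0.012,0.15,0,0,0.005,0.014,0.165,0,0]'

```text
time: 16.3
tool_pos: [676.8, 255.5, 138.4]
orientation: [3.139, -0.012, 1.405]
force: [0.1, 0.5, -1.2]
grip_width: 0.192
```

Request:
drive_tool --commands '[0.005,0,0,-0.02,0,0.005,0,0,-0.03,0,0.005,0,0,-0.03,0]'

```text
time: 16.55
tool_pos: [674.8, 252.9, 104.8]
orientation: [-3.139, -0.007, 1.404]
force: [-0.1, -0.5, -1.0]
grip_width: 0.192
```

Run:
```python
from h import *
s=arm.state(); p=s["tool_pos"]; a=np.degrees(s["orientation"][2])-90
print(p,a,s["grip_width"], "to go",676.9-p[0],246.8-p[1],72-p[2],np.radians(-9.8-a))
c=cam("wrist","w10"); blobs(c,90,120,mn=300); blobs(c,60,70,mn=300);blobs(c,42,52,mn=300)
```

```text
[674.81593063 252.86090164 104.82606795] -9.56563023283995 0.19209253056237893 to go 2.0840693736847697 -6.06090163540614 -32.82606794540483 -0.004090524104075356
px(315,294) n10826 z98.9 c(675.2,264.0) 70x45 yaw-75.8 col[202 174 134]
px(117,275) n5285 z65.6 c(578.6,267.8) 78x19 yaw79.8 col[206 171 122]
px(210,275) n12901 z47.8 c(623.9,264.0) 78x70 yaw-9.7 col[212 176 126]
px(85,279) n2634 z47.9 c(551.4,268.2) 57x17 yaw79.5 col[228 202 165]
px(368,264) n3386 z47.8 c(698.7,245.5) 52x28 yaw80.8 col[212 184 145]
```

View pics/w10.png

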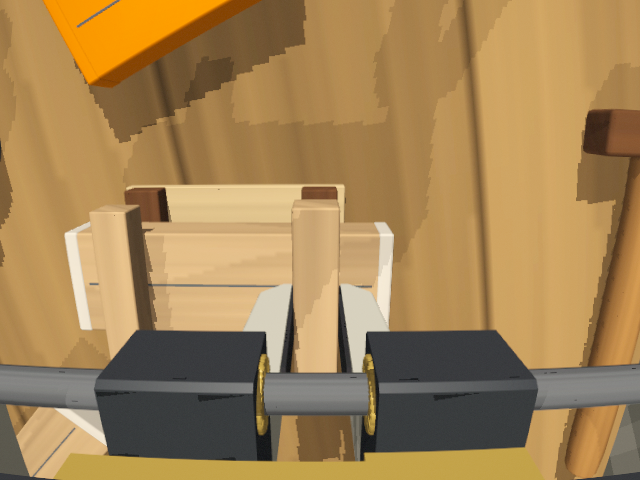

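Stick 1 is undisturbed at wrist (117,275). The held stick is at (315,294), over the second bearer at (319,193), so I'll lower it.

Request:
drive_tool --commands '[0.005,0.002,-0.006,-0.01,0,0.005,0.002,-0.006,-0.02,0,0.005,0.002,-0.006,-0.026,0,0.005,0.002,-0.006,-0.026,0,0.005,0.002,-0.006,-0.026,0]'

```text
time: 17.02
tool_pos: [677.8, 245.8, 79.8]
orientation: [-3.14, -0.008, 1.402]
force: [0.4, 0.6, -0.4]
grip_width: 0.196
```

Request:
drive_tool --commands '[0.005,0,0,0,0,0.005,0,0,0,0]'

```text
time: 17.18
tool_pos: [678.1, 246.1, 80.4]
orientation: [-3.141, -0.008, 1.402]
force: [-1.4, 0.0, -0.2]
grip_width: 0.19
```

Request:
drive_tool --commands '[0.005,-0.001,0.001,-0.003,0,0.005,-0.001,0.001,-0.006,0,0.005,-0.001,0.001,-0.008,0,0.005,-0.001,0.001,-0.008,0]'

```text
time: 17.52
tool_pos: [676.9, 247.4, 72.1]
orientation: [-3.141, -0.008, 1.402]
force: [-0.2, -0.6, -0.0]
grip_width: 0.192
```

Request:
drive_tool --commands '[0.005,0,0,-0.001,0,0.005,0,0,-0.001,0]'

```text
time: 17.68
tool_pos: [677.0, 247.4, 71.8]
orientation: [-3.141, -0.008, 1.402]
force: [-1.8, -0.8, 2.4]
grip_width: 0.198
```

Request:
drive_tool --commands '[0.05,0,0,0,0,0.05,0,0,0,0,0.05,0,0,0,0,0.05,0,0,0,0,0.05,0,0,0,0]'

```text
time: 18.1
tool_pos: [676.9, 247.3, 71.5]
orientation: [-3.141, -0.008, 1.402]
force: [-0.0, -0.2, 0.5]
grip_width: 0.496
```

Request:
drive_tool --commands '[0.05,0,0,0.03,0,0.05,0,0,0.06,0,0.093,-0.03,-0.01,0.08,-0.12,0.093,-0.06,-0.03,0.08,-0.24,0.093,-0.1,-0.05,0.08,-0.36]'

```text
time: 18.52
tool_pos: [580.9, 198.7, 153.2]
orientation: [3.138, -0.013, 1.037]
force: [0.1, 0.1, 0.5]
grip_width: 0.701
```

Request:
drive_tool --commands '[0.093,-0.035,-0.02,0,-0.12,0.093,-0.07,-0.04,0,-0.24,0.093,-0.1,-0.06,0,-0.36,0.093,-0.12,-0.07,0,-0.38,0.093,-0.126,-0.07,-0.03,-0.38]'

```text
time: 18.93
tool_pos: [454.6, 126.7, 127.1]
orientation: [3.135, -0.019, 0.653]
force: [1.4, 0.3, -0.6]
grip_width: 1.0
```

Request:
drive_tool --commands '[0.093,0,0,0,0,0.093,0,0,0,0]'

```text
time: 19.1
tool_pos: [454.2, 126.3, 127.3]
orientation: [3.136, -0.018, 0.652]
force: [1.1, 0.6, 0.4]
grip_width: 1.006
```

Run:
```python
from h import *
c=cam("scene","c11"); blobs(c,60,72,(520,740),(150,350),mn=30)
c=cam("side","s11"); blobs(c,60,72,(520,740),(150,350),mn=30)
s=arm.state(); p=s["tool_pos"]; a=np.degrees(s["orientation"][2])-90
print(p,a,s["grip_width"], "to go",450.3-p[0],128-p[1],26-p[2],np.radians(37.4-90-a))
c=cam("wrist","w11"); blobs(c,20,32,mn=300)
```

```text
px(415,251) n237 z65.5 c(578.3,261.0) 92x23 yaw80.2 col[210 162 106]
px(429,283) n261 z65.6 c(677.7,249.1) 91x21 yaw80.4 col[227 182 121]
px(380,183) n117 z64.2 c(678.3,247.4) 99x19 yaw80.1 col[238 198 142]
px(348,188) n52 z64.0 c(577.9,247.2) 71x15 yaw77.2 col[230 191 137]
[456.35759987 127.12740075 128.10731728] -52.58955762662402 0.9998596246780453 to go -6.05759986923249 0.8725992464173515 -102.10731728191786 -0.00018225379713345018
px(29,34) n3057 z23.6 c(457.9,341.1) 40x39 yaw33.0 col[71 74 72]
px(307,248) n17310 z25.8 c(449.7,129.0) 126x56 yaw37.7 col[210 177 130]
px(73,310) n5304 z25.6 c(309.9,231.1) 87x55 yaw-54.8 col[229 203   1]
```

View pics/w11.png

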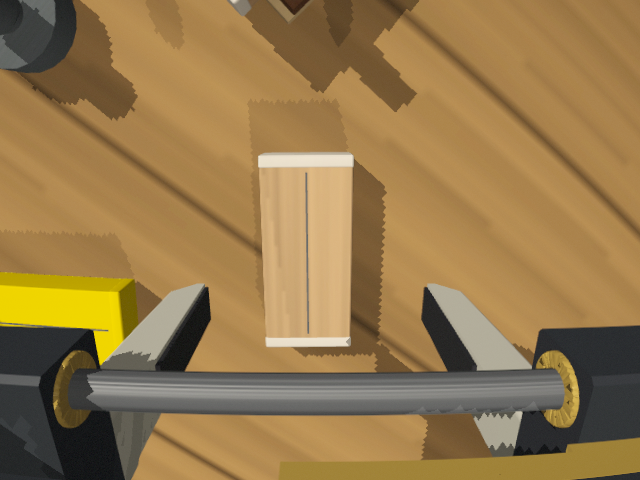

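View pics/c11.png

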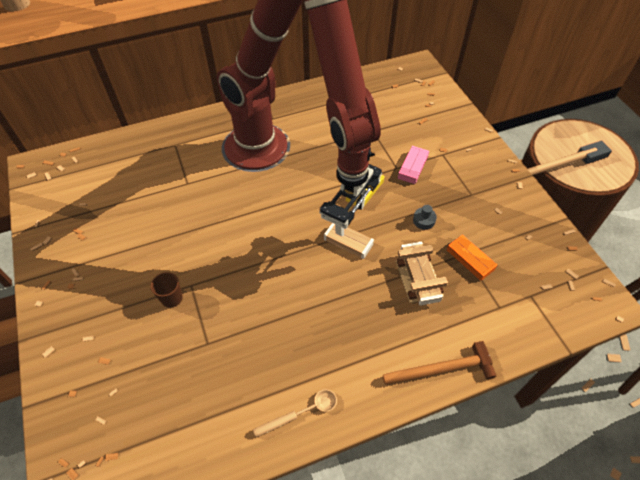

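The sticks sit above both bearers at scene (415,251) and (429,283). The wrist view shows the pale, white-ended 126x56 blank at (307,248); the yellow decoy at (73,310) is clear of the fingers.

Request:
drive_tool --commands '[0.08,-0.006,0.001,-0.03,0,0.08,-0.006,0.001,-0.06,0,0.08,-0.006,0.001,-0.07,0,0.08,-0.006,0.001,-0.07,0,0.08,-0.006,0.001,-0.07,0]'

```text
time: 19.67
tool_pos: [451.6, 128.5, 58.3]
orientation: [3.134, -0.023, 0.653]
force: [0.9, 0.3, 0.4]
grip_width: 0.859
```

Request:
drive_tool --commands '[0.08,0,0,0,0,0.08,0,0,0,0]'

```text
time: 19.83
tool_pos: [453.1, 128.9, 59.6]
orientation: [3.133, -0.026, 0.653]
force: [-0.2, -0.4, -0.0]
grip_width: 0.861
```

Run:
```python
from h import *
c=cam("wrist","w12"); blobs(c,20,32,mn=300)
s=arm.state(); p=s["tool_pos"]; a=np.degrees(s["orientation"][2])-90
print(p,np.degrees(s["orientation"]),a,s["grip_width"], "to go",450-p[0],128.5-p[1],25.5-p[2],np.radians(37.6-90-a))
```

```text
px(312,264) n25809 z25.7 c(458.9,136.2) 103x57 yaw37.9 col[203 169 123]
[452.8447545  128.91151352  59.52996596] [179.49258325  -1.50192788  37.42919996] -52.57080003522328 0.8612756792949494 to go -2.8447545009775013 -0.41151352359833027 -34.02996595754254 0.0029810229771685265
```

Request:
drive_tool --commands '[0.08,-0.003,0,-0.015,0,0.08,-0.003,0,-0.03,0,0.08,-0.003,0,-0.033,0,0.08,-0.003,0,-0.033,0,0.08,-0.003,0,-0.033,0]'

```text
time: 20.3
tool_pos: [450.3, 129.0, 27.1]
orientation: [3.132, -0.027, 0.653]
force: [-0.8, -0.4, 0.4]
grip_width: 0.863
```

Request:
drive_tool --commands '[0.04,0,0,0,0,0.04,0,0,0,0,0.04,0,0,0,0,0.04,0,0,0,0,0.04,0,0,0,0]' --force 25

```text
time: 20.72
tool_pos: [450.5, 129.0, 27.5]
orientation: [3.132, -0.028, 0.653]
force: [-0.6, 0.2, 3.5]
grip_width: 0.604
```

Request:
drive_tool --commands '[0.04,0,0,0,0,0.04,0,0,0,0,0.04,0,0,0,0]'

```text
time: 20.97
tool_pos: [450.5, 129.0, 27.5]
orientation: [3.132, -0.028, 0.653]
force: [0.2, 0.6, 1.0]
grip_width: 0.6
```

Request:
drive_tool --commands '[0.04,0,0,0.035,0,0.04,0,0,0.07,0,0.04,0,0,0.105,-0.1,0.04,0.03,0.02,0.12,-0.2,0.04,0.06,0.04,0.12,-0.3]'

```text
time: 21.38
tool_pos: [512.0, 168.8, 151.8]
orientation: [3.133, -0.034, 0.346]
force: [2.6, 0.4, -1.2]
grip_width: 0.6
```

Request:
drive_tool --commands '[0.04,0.03,0.022,0,-0.12,0.04,0.06,0.044,0,-0.24,0.04,0.09,0.066,0,-0.36,0.04,0.115,0.085,0,-0.48,0.04,0.115,0.085,0,-0.52]'

```text
time: 21.8
tool_pos: [630.0, 260.1, 149.9]
orientation: [3.136, -0.037, -0.172]
force: [0.2, 0.7, -0.2]
grip_width: 0.599
```

Request:
drive_tool --commands '[0.04,0,0,0,0,0.04,0,0,0,0,0.04,0,0,0,0]'

```text
time: 22.05
tool_pos: [628.9, 259.6, 149.2]
orientation: [3.135, -0.035, -0.171]
force: [0.1, 0.2, -1.5]
grip_width: 0.602
```

Run:
```python
from h import *
c=cam("wrist","w13")
cam("side","s13"); cam("side")
s=arm.state(); p=s["tool_pos"]; a=np.degrees(s["orientation"][2])-90
print(p,np.degrees(s["orientation"]),a,s["grip_width"], "to go",627.6-p[0],255.3-p[1],93.5-p[2],np.radians(-99.9-a))
```

```text
[629.522925   259.07037388 150.22596095] [179.66082221  -2.06988218  -9.90400009] -99.9040000904032 0.599597656405466 to go -1.9229249971687068 -3.7703738778304796 -56.72596094984462 6.981474791319072e-05
```

View pics/w13.png

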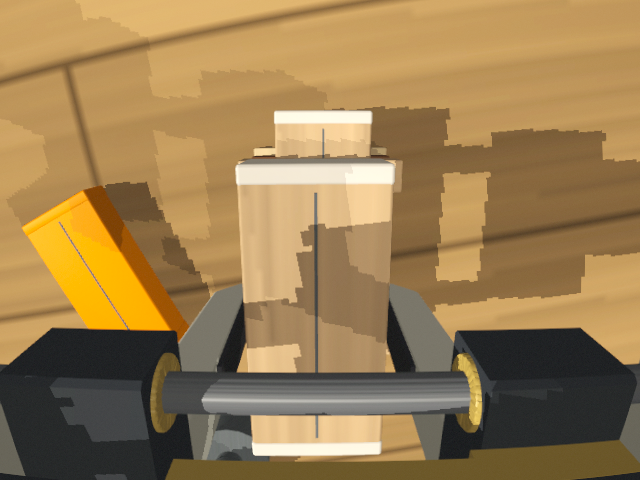

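The shorter blank is held at wrist (316,310), in line with the longer one whose far end shows at (323,117). I'll lower it.

Request:
drive_tool --commands '[0.04,-0.002,-0.004,-0.02,0,0.04,-0.002,-0.004,-0.04,0,0.04,-0.002,-0.004,-0.049,0,0.04,-0.002,-0.004,-0.049,0,0.04,-0.002,-0.004,-0.049,0]'

```text
time: 22.62
tool_pos: [627.5, 254.9, 101.4]
orientation: [3.136, -0.036, -0.173]
force: [-0.3, 0.7, -0.7]
grip_width: 0.6
```

Request:
drive_tool --commands '[0.04,0,0,0,0,0.04,0,0,0,0,0.04,0,0,0,0]'

```text
time: 22.87
tool_pos: [628.2, 255.1, 102.6]
orientation: [3.137, -0.038, -0.173]
force: [0.5, -0.0, -0.4]
grip_width: 0.599
```

Run:
```python
from h import *
c=cam("wrist","w14")
s=arm.state(); p=s["tool_pos"]; a=np.degrees(s["orientation"][2])-90
print(p,np.degrees(s["orientation"]),a,s["q"], "to go",627.6-p[0],255.3-p[1],93.5-p[2],np.radians(-99.9-a))
c=cam("side","s14"); q=c["pixels"][130:230,300:430,::-1]
cv2.imwrite("pics/s14c.png",cv2.resize(q,None,fx=6,fy=6))
```

```text
[628.06296628 255.09349746 102.41931264] [179.71480018  -2.14249862  -9.90855609] -99.90855609359943 [-0.6999584   0.83796688  0.50372745  1.51569023 -0.45462584  0.87540337
 -1.79814903] to go -0.4629662756348125 0.20650253974196175 -8.919312641023637 0.0001493320044187577
```

View pics/s14c.png

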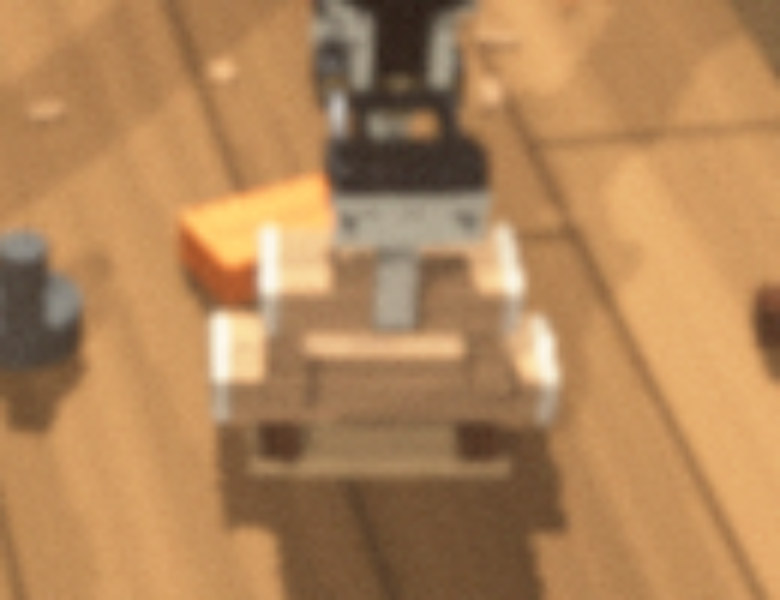

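The side crop shows the shorter blank just above the sticks and centred. I'll lower it the last 8 mm in small steps.

Request:
drive_tool --commands '[0.04,0,0,-0.003,0,0.04,0,0,-0.006,0,0.04,0,0,-0.008,0,0.04,0,0,-0.008,0]'

```text
time: 23.3
tool_pos: [627.8, 255.0, 93.9]
orientation: [3.136, -0.037, -0.173]
force: [-0.4, 0.5, -0.4]
grip_width: 0.6
```

Request:
drive_tool --commands '[0.04,0,0,-0.001,0,0.04,0,0,-0.001,0]'

```text
time: 23.47
tool_pos: [627.9, 255.0, 93.6]
orientation: [3.136, -0.037, -0.173]
force: [-1.3, 1.0, 2.9]
grip_width: 0.6
```

Contact at 2.9 N. I'll release, rise and turn toward the weight.

Request:
drive_tool --commands '[0.08,0,0,0,0,0.08,0,0,0,0,0.08,0,0,0,0,0.08,0,0,0,0,0.08,0,0,0,0]'

```text
time: 23.88
tool_pos: [627.9, 255.0, 93.4]
orientation: [3.136, -0.037, -0.173]
force: [0.7, -0.3, -0.2]
grip_width: 0.855
```

Request:
drive_tool --commands '[0.08,0,0,0.03,0,0.08,0,0,0.06,0,0.08,0,0,0.09,0,0.093,-0.03,0.02,0.1,0.1,0.093,-0.06,0.04,0.1,0.2]'

```text
time: 24.3
tool_pos: [571.3, 293.2, 197.4]
orientation: [3.137, -0.046, 0.026]
force: [0.0, 0.9, 0.3]
grip_width: 0.955
```

Request:
drive_tool --commands '[0.07,-0.03,0.02,0,0.12,0.07,-0.06,0.04,0,0.24,0.07,-0.08,0.055,0,0.36,0.07,-0.08,0.055,0,0.48,0.07,-0.08,0.055,0,0.56]'

```text
time: 24.72
tool_pos: [489.1, 350.4, 197.5]
orientation: [3.139, -0.046, 0.596]
force: [0.1, -1.0, 0.4]
grip_width: 0.761
```

Request:
drive_tool --commands '[0.07,0,0,0,0,0.07,0,0,0,0,0.07,0,0,0,0]'

```text
time: 24.97
tool_pos: [489.2, 350.3, 197.5]
orientation: [3.139, -0.046, 0.594]
force: [0.3, 0.4, -1.0]
grip_width: 0.751
```

Run:
```python
from h import *
s=arm.state(); p=s["tool_pos"]; a=np.degrees(s["orientation"][2])-90
print(p,np.degrees(s["orientation"]),a,s["q"])
c=cam("scene","c15"); 
blobs(c,86,98,(520,740),(150,350),mn=30); blobs(c,60,72,(520,740),(150,350),mn=30)
c=cam("side","s15"); blobs(c,86,98,(520,740),(150,350),mn=30)
c=cam("wrist","w15"); blobs(c,50,65,mn=100); blobs(c,20,27,(400,520),(300,420),mn=100)
```

```text
[489.24523005 350.26561084 197.50570468] [179.84564518  -2.61630494  34.04445527] -55.955544731605166 [-0.88079475  0.58269672  0.35452465  1.67370056 -0.24683343  0.88291762
 -1.40790337]
px(424,262) n979 z91.5 c(628.7,255.4) 130x58 yaw-8.8 col[233 192 136]
px(402,252) n57 z65.8 c(572.3,227.3) 20x20 yaw81.4 col[143 104  67]
px(444,281) n33 z64.9 c(684.0,286.8) 20x14 yaw-11.3 col[206 157 105]
px(416,286) n62 z65.7 c(673.8,215.5) 25x24 yaw86.6 col[136 101  68]
px(364,176) n507 z90.6 c(628.4,252.8) 126x67 yaw-10.6 col[238 201 150]
px(549,68) n488 z57.6 c(676.5,286.1) 30x14 yaw44.6 col[128 102  70]
px(447,169) n235 z57.8 c(579.6,301.9) 25x13 yaw36.6 col[173 140  97]
px(283,263) n1197 z57.5 c(461.0,359.3) 28x27 yaw-22.7 col[106 110 107]
px(287,247) n3379 z23.7 c(460.3,359.2) 63x63 yaw-55.8 col[ 99 102  99]
```

View pics/w15.png

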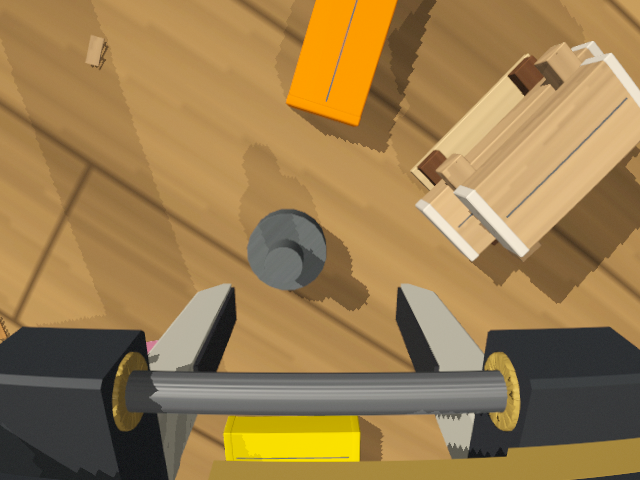

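View pics/c15.png

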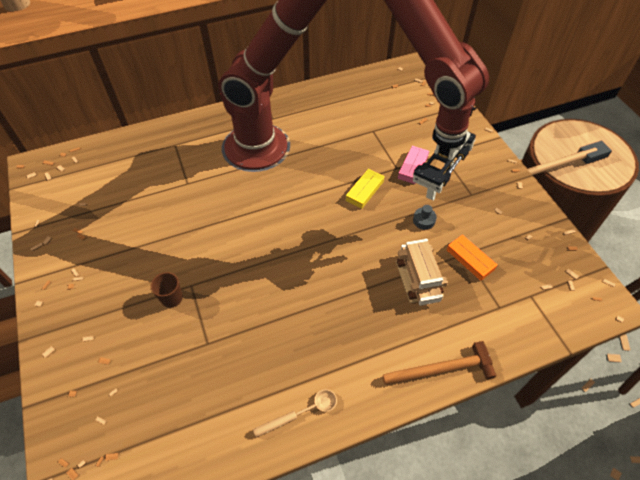

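The shorter blank sits on the sticks at scene (424,262), measured at (628.5,254). The weight is upright at wrist (284,262), with three readings around (462,356). I'll move over it and re-measure.

Request:
drive_tool --commands '[0.07,-0.027,0.006,-0.03,0,0.07,-0.027,0.006,-0.06,0,0.07,-0.027,0.006,-0.09,0,0.07,-0.027,0.006,-0.095,0,0.07,-0.027,0.006,-0.095,0]'

```text
time: 25.53
tool_pos: [461.5, 355.2, 100.6]
orientation: [3.138, -0.041, 0.594]
force: [0.2, 0.4, 0.9]
grip_width: 0.753
```

Request:
drive_tool --commands '[0.07,0,0,0,0,0.07,0,0,0,0,0.07,0,0,0,0]'

```text
time: 25.78
tool_pos: [462.8, 355.7, 102.4]
orientation: [3.138, -0.044, 0.594]
force: [0.2, 0.3, -0.5]
grip_width: 0.754
```

Run:
```python
from h import *
c=cam("wrist","w16"); blobs(c,50,65,(400,520),(300,420),mn=100); blobs(c,20,27,(400,520),(300,420),mn=100)
s=arm.state(); p=s["tool_pos"]; a=np.degrees(s["orientation"][2])-90
print(p,np.degrees(s["orientation"]),a)
for n in("side","scene"):
  c=cam(n); blobs(c,50,62,(400,520),(300,420),mn=5);blobs(c,20,27,(400,520),(300,420),mn=5)
```

```text
px(308,283) n2590 z57.6 c(460.8,359.4) 28x27 yaw13.4 col[112 116 113]
px(309,255) n6393 z23.7 c(460.4,359.3) 63x63 yaw-55.3 col[105 109 105]
[462.58959463 355.6613571  102.23095208] [179.7892371   -2.53306728  34.01741627] -55.98258372738212
px(303,171) n51 z55.7 c(461.4,356.8) 32x25 yaw81.3 col[136 123 108]
px(303,181) n137 z22.9 c(462.2,352.8) 62x60 yaw81.4 col[119 109  98]
px(428,211) n32 z57.1 c(469.3,360.4) 22x16 yaw88.8 col[84 85 79]
px(425,219) n184 z23.5 c(467.1,356.4) 62x52 yaw69.6 col[75 75 72]
```

View pics/w16.png

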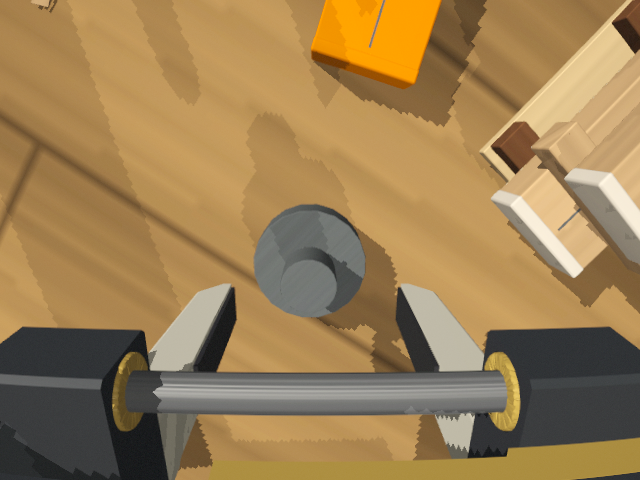

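The wrist readings agree at (460.7,359.4), consistent with the knob sitting 8 px left of the jaw centre at (308,283). I'll descend to the knob.

Request:
drive_tool --commands '[0.07,-0.002,0.0037,-0.005,0,0.07,-0.002,0.0037,-0.02,0,0.07,-0.002,0.0037,-0.04,0,0.07,-0.002,0.0037,-0.051,0,0.07,-0.002,0.0037,-0.051,0]'

```text
time: 26.35
tool_pos: [458.3, 358.4, 48.3]
orientation: [3.138, -0.038, 0.594]
force: [0.3, 0.4, -0.9]
grip_width: 0.753
```

Request:
drive_tool --commands '[0.07,0,0,0,0,0.07,0,0,0,0]'

```text
time: 26.52
tool_pos: [458.4, 358.6, 48.5]
orientation: [3.138, -0.038, 0.594]
force: [-0.4, -0.3, -0.4]
grip_width: 0.755
```

Request:
drive_tool --commands '[0.07,0.002,0.001,0.002,0,0.07,0.002,0.001,0.002,0,0.07,0.002,0.001,0.002,0]'

```text
time: 26.77
tool_pos: [461.1, 360.1, 51.5]
orientation: [3.138, -0.04, 0.594]
force: [-0.2, 0.5, 0.4]
grip_width: 0.75
```

Request:
drive_tool --commands '[0.01,0,0,0,0,0.01,0,0,0,0,0.01,0,0,0,0,0.01,0,0,0,0,0.01,0,0,0,0]' --force 45

```text
time: 27.18
tool_pos: [461.0, 360.1, 51.5]
orientation: [3.138, -0.04, 0.594]
force: [-0.5, -0.8, 0.7]
grip_width: 0.441
```

Request:
drive_tool --commands '[0.01,0,0,0,0,0.01,0,0,0,0,0.01,0,0,0,0,0.01,0,0,0,0]'

```text
time: 27.52
tool_pos: [461.4, 359.5, 51.4]
orientation: [3.137, -0.04, 0.594]
force: [1.6, -1.2, 0.1]
grip_width: 0.294
```

Request:
drive_tool --commands '[0.01,0,0,0.005,0,0.01,0,0,0.01,0,0.01,0,0,0.015,0,0.01,0,0,0.02,0,0.01,0,0,0.02,0]'

```text
time: 27.93
tool_pos: [461.7, 360.0, 72.5]
orientation: [3.138, -0.042, 0.594]
force: [0.3, -0.5, -6.1]
grip_width: 0.29
```

Run:
```python
from h import *
c=cam("side","s17"); q=c["pixels"][120:220,240:370,::-1]
cv2.imwrite("pics/s17c.png",cv2.resize(q,None,fx=6,fy=6))
c=cam("wrist","w17");blobs(c,30,50,(400,520),(300,420),mn=100)
s=arm.state(); print(s["tool_pos"],np.degrees(s["orientation"]),s["force"],s["ft_torque"],s["grip_width"])
```

```text
px(315,261) n6380 z44.2 c(474.5,369.4) 63x30 yaw-56.3 col[109 112 109]
[461.3645639  359.70208289  71.68647522] [179.76862611  -2.31230355  34.03327093] [ 0.66976428  1.04161267 -4.5766151 ] [-0.03377573  0.14869929 -0.0041467 ] 0.2911640825354979
```

View pics/s17c.png

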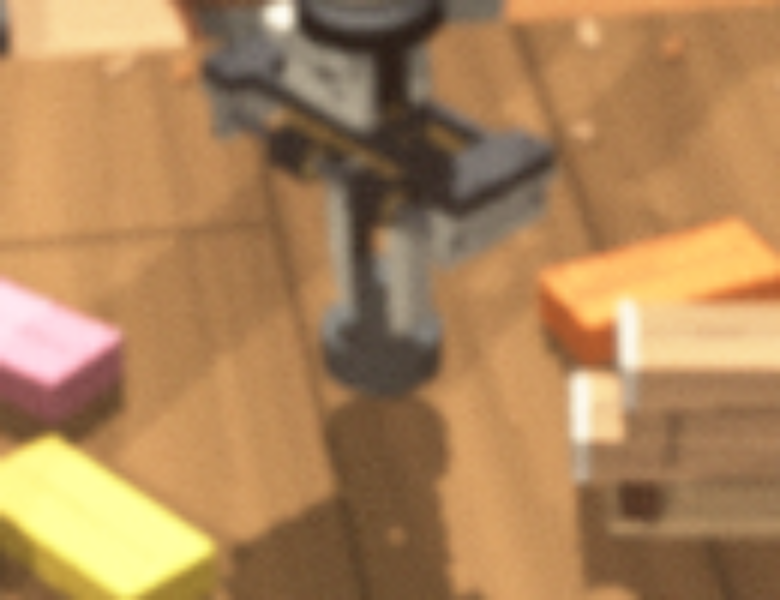

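View pics/w17.png

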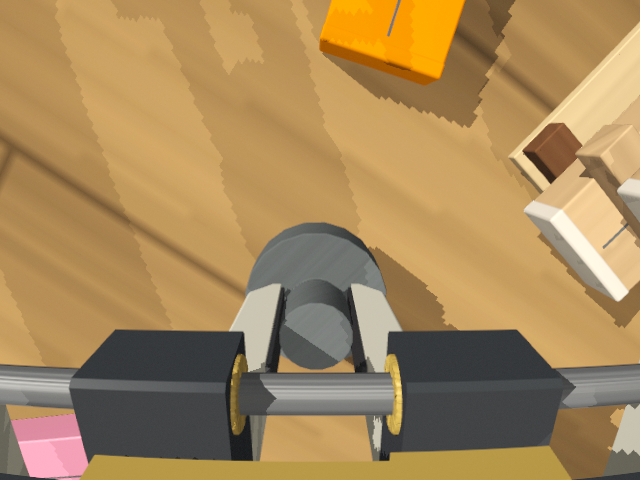

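The weight hangs upright between the jaws, with the foot at wrist (316,265), 28 mm jaw opening and fz around −6 N. I'll lift it and carry it over.

Request:
drive_tool --commands '[0.01,0,0,0.025,0,0.01,0,0,0.05,0,0.01,0,0,0.08,0,0.01,0,0,0.11,0,0.01,0.01,-0.007,0.12,0]'

```text
time: 28.45
tool_pos: [470.6, 356.3, 195.7]
orientation: [3.141, -0.046, 0.598]
force: [1.2, 1.7, -5.4]
grip_width: 0.289
```

Request:
drive_tool --commands '[0.01,0.025,-0.015,0,0,0.01,0.05,-0.03,0,0,0.01,0.075,-0.046,0,0,0.01,0.1,-0.062,0,0,0.01,0.125,-0.078,0,0]'

```text
time: 28.87
tool_pos: [595.7, 277.2, 194.9]
orientation: [-3.141, -0.044, 0.598]
force: [-0.8, 0.2, -5.6]
grip_width: 0.291
```

Request:
drive_tool --commands '[0.01,0.015,-0.01,0,0,0.01,0.022,-0.015,0,0,0.01,0.025,-0.018,0,0,0.01,0.025,-0.018,0,0]'

```text
time: 29.2
tool_pos: [620.1, 258.9, 194.1]
orientation: [-3.14, -0.042, 0.598]
force: [-0.9, 0.1, -6.6]
grip_width: 0.291
```

Request:
drive_tool --commands '[0.01,0,0,0,0,0.01,0,0,0,0]'

```text
time: 29.37
tool_pos: [618.1, 261.1, 193.7]
orientation: [-3.138, -0.041, 0.601]
force: [-0.3, -0.1, -5.9]
grip_width: 0.291
```

Run:
```python
from h import *
c=cam("side","s18"); q=c["pixels"][90:220,290:450,::-1]
cv2.imwrite("pics/s18c.png",cv2.resize(q,None,fx=4.6,fy=4.6))
blobs(c,86,98,(520,740),(150,350),mn=30)
cam("wrist","w18")
s=arm.state(); p=s["tool_pos"];print(p,np.degrees(s["orientation"]),s["grip_width"],"to go",627.9-p[0],255-p[1],143.5-p[2])
```

```text
px(364,176) n512 z90.8 c(628.7,252.5) 126x63 yaw-12.0 col[238 202 151]
[618.74052522 260.72916151 194.06229399] [-179.84280888   -2.38287992   34.40098336] 0.2895237148041446 to go 9.159474784423537 -5.729161507124672 -50.562293989876565
```

View pics/s18c.png

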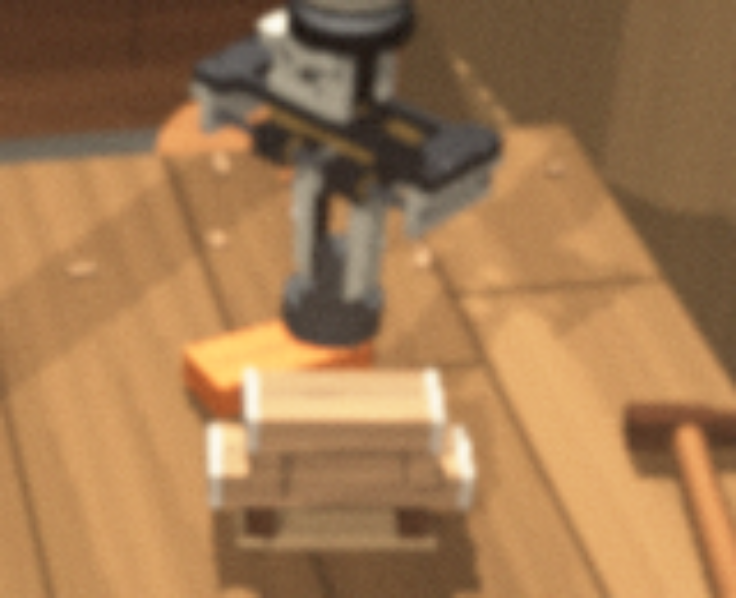

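View pics/w18.png

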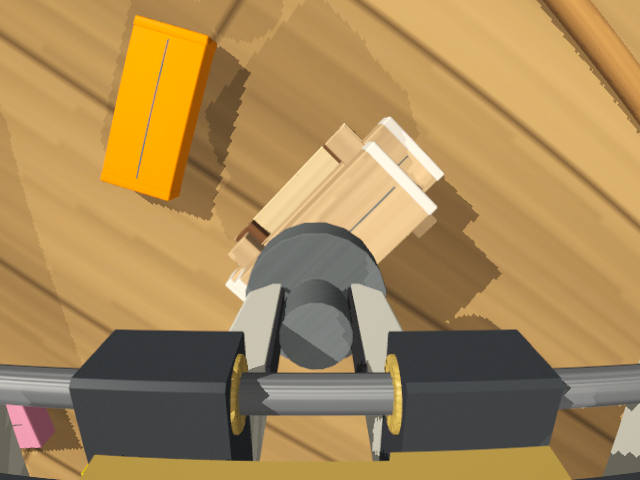

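The weight hangs upright over the stack, which is undisturbed: the blank is at wrist (345,205), and the weight's foot in the side crop is at (335,310). I'll lower it in stages.

Request:
drive_tool --commands '[0.01,0.009,-0.006,-0.01,0,0.01,0.009,-0.006,-0.025,0,0.01,0.009,-0.006,-0.036,0,0.01,0.009,-0.006,-0.036,0,0.01,0.009,-0.006,-0.036,0]'

```text
time: 29.88
tool_pos: [626.9, 254.8, 156.6]
orientation: [-3.138, -0.039, 0.601]
force: [0.2, 0.4, -4.7]
grip_width: 0.29
```

Request:
drive_tool --commands '[0.01,0,0,0,0,0.01,0,0,0,0]'

```text
time: 30.05
tool_pos: [627.3, 255.1, 157.2]
orientation: [-3.138, -0.04, 0.601]
force: [-0.2, -0.3, -5.3]
grip_width: 0.297
```

Run:
```python
from h import *
c=cam("side","s19"); q=c["pixels"][90:220,290:450,::-1]
cv2.imwrite("pics/s19c.png",cv2.resize(q,None,fx=4.6,fy=4.6))
s=arm.state(); p=s["tool_pos"];print(p,np.degrees(s["orientation"]),s["grip_width"],"to go",627.9-p[0],255-p[1],143.5-p[2])
```

```text
[627.223447   255.13186707 157.26971636] [-179.78584185   -2.29233304   34.43383057] 0.2860603101726788 to go 0.6765530005047822 -0.13186707337510484 -13.769716357920515
```

View pics/s19c.png

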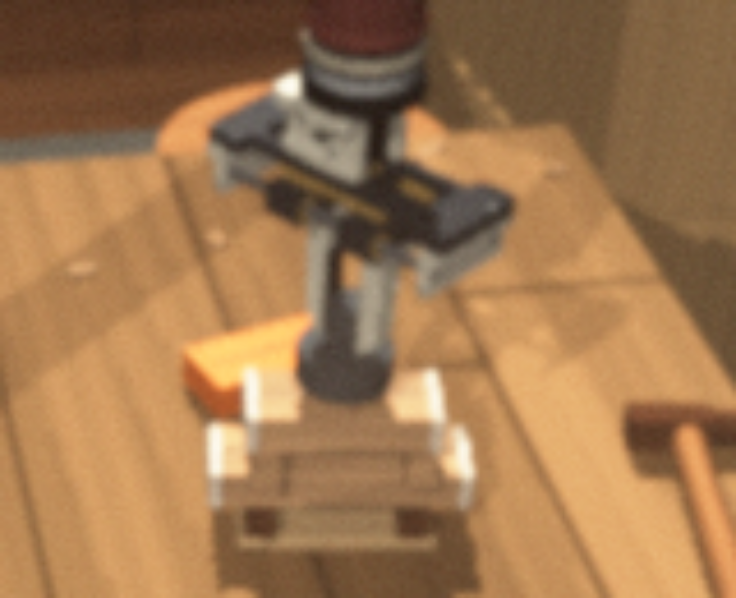

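The weight hangs centred just above the blank, with its foot at side crop (345,370).

Request:
drive_tool --commands '[0.01,0.001,0,-0.004,0,0.01,0.001,0,-0.008,0,0.01,0.001,0,-0.01,0,0.01,0.001,0,-0.011,0,0.01,0.001,0,-0.011,0]'

```text
time: 30.52
tool_pos: [627.9, 255.1, 145.7]
orientation: [-3.138, -0.039, 0.601]
force: [-0.5, -0.1, -5.0]
grip_width: 0.293
```

Request:
drive_tool --commands '[0.01,0,0,-0.001,0,0.01,0,0,-0.002,0,0.01,0,0,-0.002,0]'

```text
time: 30.77
tool_pos: [628.0, 255.1, 143.7]
orientation: [-3.138, -0.039, 0.601]
force: [1.7, 0.5, -6.3]
grip_width: 0.29
```

Request:
drive_tool --commands '[0.01,0,0,-0.001,0,0.01,0,0,-0.0015,0,0.01,0,0,-0.0015,0]'

```text
time: 31.02
tool_pos: [628.1, 255.2, 143.5]
orientation: [-3.137, -0.04, 0.601]
force: [-2.9, -0.3, 2.6]
grip_width: 0.29
```

Request:
drive_tool --commands '[0.06,0,0,0,0,0.06,0,0,0,0,0.06,0,0,0,0,0.06,0,0,0,0,0.06,0,0,0,0]'

```text
time: 31.43
tool_pos: [628.5, 255.2, 143.7]
orientation: [-3.138, -0.041, 0.601]
force: [-0.3, 0.5, 0.7]
grip_width: 0.599
```

Request:
drive_tool --commands '[0.07,0,0,0,0,0.07,0,0,0.02,0,0.07,0,0,0.045,0,0.07,0,0,0.07,0,0.07,0,0,0.09,0]'

```text
time: 31.85
tool_pos: [629.1, 255.3, 235.7]
orientation: [-3.139, -0.043, 0.601]
force: [1.2, 0.5, 0.9]
grip_width: 0.751
```

Request:
drive_tool --commands '[0.07,-0.03,-0.03,0.03,0,0.07,-0.05,-0.06,0.05,0,0.07,-0.08,-0.09,0.05,0,0.07,-0.08,-0.12,0.05,0,0.07,-0.08,-0.15,0.05,0]'

```text
time: 32.27
tool_pos: [547.3, 103.2, 287.2]
orientation: [-3.139, -0.044, 0.601]
force: [1.0, 0.4, 0.5]
grip_width: 0.748
```

Request:
drive_tool --commands '[0.07,0,0,0,0,0.07,0,0,0,0,0.07,0,0,0,0]'

```text
time: 32.52
tool_pos: [547.5, 104.1, 287.4]
orientation: [-3.138, -0.045, 0.601]
force: [-0.0, 1.0, -0.1]
grip_width: 0.751
```

Run:
```python
from h import *
s=arm.state(); print(s["time"],s["tool_pos"],s["force"])
for n in ("scene","side","wrist"):
  c=cam(n,n+"20"); print(n)
  for lo,hi in ((142,160),(110,120),(84,98),(58,72),(42,54)): blobs(c,lo,hi,(520,740),(150,350),mn=15)
  if n=="side": cup=c
  if n!="wrist":
    blobs(c,60,85,(350,550),(-450,-300),mn=50)
a=cv2.imread("pics/scene20.png")[200:330,360:520];cv2.imwrite("pics/c20.png",cv2.resize(a,None,fx=4.6,fy=4.6))
a=cv2.imread("pics/side20.png")[100:230,290:450];cv2.imwrite("pics/s20c.png",cv2.resize(a,None,fx=4.6,fy=4.6))
```

```text
32.5167 [547.5181308  104.06703054 287.35344282] [-0.01886462  1.02070014 -0.06630899]
scene
px(428,248) n110 z148.9 c(628.8,254.5) 28x26 yaw-30.1 col[84 84 79]
px(425,258) n320 z115.5 c(629.8,254.0) 63x62 yaw53.6 col[78 78 74]
px(414,245) n165 z91.5 c(576.4,255.2) 68x36 yaw-66.4 col[224 192 149]
px(429,276) n367 z91.5 c(664.7,247.8) 59x54 yaw78.4 col[205 172 129]
px(403,253) n66 z65.4 c(571.8,227.0) 22x21 yaw85.1 col[140 103  67]
px(441,282) n54 z65.7 c(688.6,270.8) 52x17 yaw-76.4 col[169 133  93]
px(416,286) n69 z65.6 c(678.3,219.4) 41x22 yaw37.6 col[133 100  68]
px(403,247) n15 z47.6 c(545.8,244.4) 12x10 yaw-15.9 col[228 206 176]
px(410,269) n92 z47.3 c(614.9,231.1) 78x22 yaw5.2 col[129  94  61]
px(430,294) n268 z48.0 c(699.1,244.2) 74x32 yaw81.5 col[197 165 126]
px(164,285) n279 z71.6 c(446.7,-366.2) 70x68 yaw15.5 col[79 47 28]
side
px(367,161) n25 z148.3 c(632.2,244.9) 27x11 yaw27.1 col[111  97  84]
px(365,170) n175 z114.9 c(627.0,250.9) 62x62 yaw-17.7 col[113  98  86]
px(364,177) n357 z90.7 c(628.0,250.4) 125x65 yaw-10.9 col[205 173 133]
px(364,188) n141 z66.7 c(623.1,218.2) 12
[... 363 characters left out ...]
col[102 105 103]
px(214,38) n3628 z115.5 c(621.1,251.4) 63x50 yaw-56.8 col[ 97 101  98]
px(206,62) n4340 z91.5 c(625.7,252.2) 127x58 yaw-13.0 col[205 174 132]
px(294,26) n539 z65.6 c(665.5,212.8) 31x17 yaw-14.1 col[152 121  84]
px(262,46) n34 z69.6 c(640.8,224.8) 18x1 yaw-8.4 col[132 103  71]
px(150,52) n106 z65.5 c(584.3,303.2) 18x5 yaw-11.1 col[211 174 123]
px(230,82) n16 z69.0 c(601.2,231.2) 8x1 yaw-4.6 col[135 106  72]
px(216,116) n554 z65.5 c(571.5,226.8) 24x20 yaw-9.8 col[153 122  84]
px(305,5) n151 z47.2 c(693.8,219.8) 19x10 yaw-11.3 col[173 141 100]
px(250,66) n644 z47.4 c(621.7,228.5) 83x8 yaw-8.5 col[144 114  78]
px(174,112) n1059 z47.6 c(554.1,267.4) 57x23 yaw81.1 col[226 202 166]
```

View pics/c20.png

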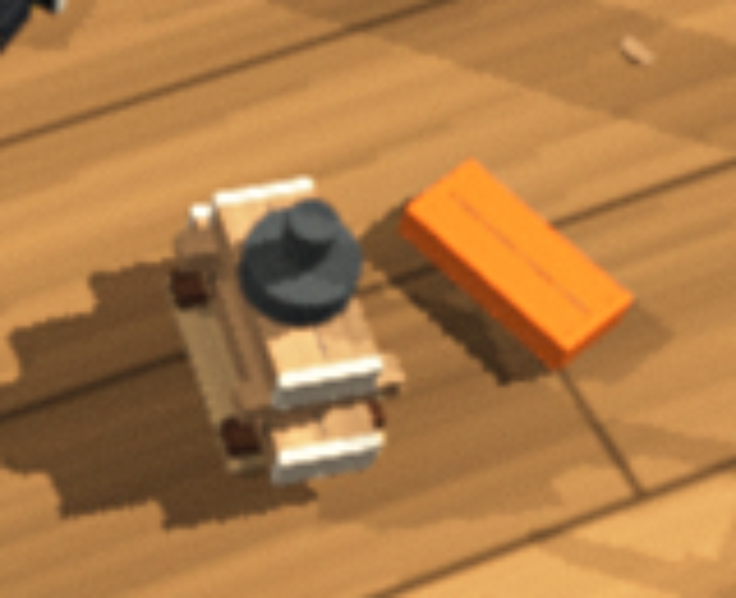

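View pics/s20c.png

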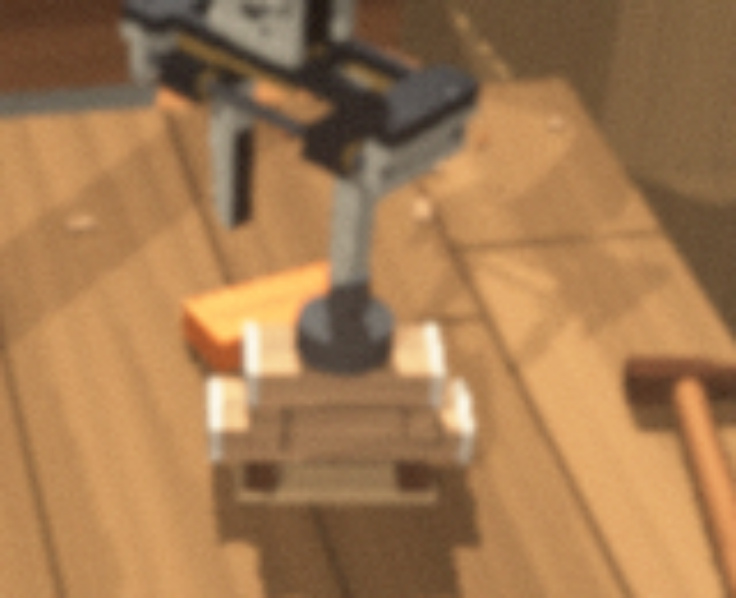

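The stack stands complete. In both crops the weight is upright on the middle of the shorter blank, the gripper is clear, and the cup is at its original spot. I'll hand it in.

Run:
```python
from rig import hand_in
print(hand_in())
```

```text
the job is handed in; nothing more can be done
None
```

I built the whole drying stack on the rack and handed it in at about 33 s on the robot's clock. `hand_in` gives no verdict, so what follows is from my own checks.

My last measurements, with the rack centre at about (627.5, 255.5) mm and yaw −9.8°:

| Part | Measured position (mm) | Tolerance |
|---|---|---|
| Longer blank | about (628, 255), yaw −9.9° | within 1 mm |
| Sticks | about 50 mm either side of centre, 1–4 mm off along their length | within 12 and 15 mm |
| Shorter blank | about (628.5, 254), top at 91.5 | within 15 mm |
| Weight | about (629, 254), upright, knob top at 149 | within 18 mm |

- **Cup:** it reads within about 1 mm of where it stood.
- **Gripper:** it is well clear of the stack, and the wrist force reads zero apart from noise.
- **Decoys:** I did not reach for the orange, pink and yellow blocks.

Two things did not fully agree:
- **Weight position before pickup:** the three cameras differed by up to 6 mm. I used the wrist view, and the grasp confirmed it.
- **Tool tilt:** the tool drifted to about 2.5° off vertical by the end, with no visible effect on the stack.

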